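Make up a keyed step pulley on its pallet and dock it

TASK

Make up the step pulley on the pallet's upright arbor: first drop the flat key all the way into the arbor's slot, then slide on every pulley wheel that is there, keyways over the key, the largest at the bottom and each smaller one seated flat on the one below. Then slide the loaded pallet fully home in the green dock and swing the latch fully shut behind its handle tab. Leave the tin and the screwdriver alone.

Things in the scene. Friction and masses are not known exactly. Their poses are not given: they have to be found in the camera images.
- arbor (a point): Upright steel arbor (22 mm diameter) on the loose pallet; the point is on its axis at the top of its 48 mm collar, the pulley seat, 24 mm above the bench. Axes are the pallet's: z up, +y its leading end. The arbor ends, chamfered, 96 mm above the point. A slot 11.5 mm wide (x), along y, splits it from the top down to 10 mm below the point; within the collar the slot is 28.5 mm long (y), closed at its ends.
- pallet: Loose grey pallet, 0.9 kg, flat on the bench. Origin on the arbor's axis, at the underside; z up, +y the end that enters the dock first. Plate 14 mm thick, x from -55 to +55, y from -112 to +58 mm, front corners chamfered. It carries the arbor and, at its rear, the handle tab.
- handle (a point): The pallet's handle: an upright steel tab 36 mm wide (x), 12 mm thick (y), its top 70 mm above the bench, 100 mm behind the arbor's axis (y = -100 mm), on the centre line. The point is in the tab's middle, 15 mm below its top. Axes as the pallet's.
- key_mid (a point): The loose key: flat steel bar 10 mm thick (x), 26 wide (y), 132 tall (z), 0.25 kg, ends chamfered, the same either way round. The point is its centre. It starts upright in its stand, its foot 10 mm above the bench. Fully down in the arbor's slot its centre is 56 mm above the point 'arbor' and it stands 26 mm higher than the arbor; play +-0.75 mm in thickness, +-1.2 mm in width.
- key_stand: Fixed light wooden block, 64 x 64 x 40 mm tall, with a slot from above 30 mm deep in which the key stands with 1.5 mm of play all round. Origin under its centre, on the bench; the key's width lies along the block's y.
- dock_home (a point): Where the point 'arbor' is when the pallet is fully home in the dock, a green fixed slide. z up, +y the way the pallet slides in, flat on the bench. Rails at x = +-56.5 mm (1.5 mm play each side), y from -100 to +60; lips 3 mm above the plate reach in to x = +-48, top 22 mm above the bench. A stop block 40 mm tall, its face at y = +58, stops the pallet's front edge.
- dock_mouth (a point): Middle of the dock's mouth, on the bench: y = -135 mm from 'dock_home', same axes. Its side walls, 16 mm high, narrow from x = +-72 mm here to +-56.5 mm at the rails, 35 mm farther in.
- latch_pivot (a point): Pivot of the dock's swing latch, beside the mouth, at x = 84, y = -117 mm from 'dock_home' in its axes, at the height of the bar's middle (26 mm above the bench). Bar 12 mm wide, 8 mm thick, reaching 86 mm from the pivot.
- latch_knob (a point): Middle of the latch's upright round black knob: 16 mm diameter, from 30 to 64 mm above the bench (point at 50 mm), on the bar 42 mm from the pivot. Follow a circle about the pivot to swing it.
- latch (a joint): Latch angle, rad. 0 (open stop): the bar points outward, 45 degrees between the dock's +x and -y. It grows clockwise seen from above, by way of -y; at 2.36 (shut stop) the bar points along the dock's -x, across the mouth, 5 mm behind the home pallet's handle tab. It stays where left (friction about 0.06 Nm).
- tin: Bystander: loose red tin, 84 mm diameter, 75 mm tall. Origin under its centre.
- screwdriver: Bystander: loose screwdriver, 200 mm long. Origin under its middle.
- pulley_a_mid (a point): The largest step of the pulley: an aluminium wheel 64 mm in diameter, 24 mm thick, lying flat (may be absent: None). Bore 25 mm diameter with two opposite keyways along its y, each 13 mm wide (x +-6.5) and reaching out to 14.5 mm from the axis; bore edges chamfered 1.5 mm. Either way round is the same. The point is on its axis, half-way up (12 mm above its underside).
- pulley_b_mid (a point): The second largest step of the pulley: an aluminium wheel 56 mm in diameter, 24 mm thick, lying flat (may be absent: None). Bore 25 mm diameter with two opposite keyways along its y, each 13 mm wide (x +-6.5) and reaching out to 14.5 mm from the axis; bore edges chamfered 1.5 mm. Either way round is the same. The point is on its axis, half-way up (12 mm above its underside).
- pulley_c_mid (a point): The second smallest step of the pulley: an aluminium wheel 48 mm in diameter, 24 mm thick, lying flat (may be absent: None). Bore 25 mm diameter with two opposite keyways along its y, each 13 mm wide (x +-6.5) and reaching out to 14.5 mm from the axis; bore edges chamfered 1.5 mm. Either way round is the same. The point is on its axis, half-way up (12 mm above its underside).
- pulley_d_mid (a point): The smallest step of the pulley: an aluminium wheel 40 mm in diameter, 24 mm thick, lying flat (may be absent: None). Bore 25 mm diameter with two opposite keyways along its y, each 13 mm wide (x +-6.5) and reaching out to 14.5 mm from the axis; bore edges chamfered 1.5 mm. Either way round is the same. The point is on its axis, half-way up (12 mm above its underside).
There are look-alikes about, which are no part of the job. Of the things shaped like the part that bears key_mid, the bare steel one is meant. What is shaped like the part that bears pulley_a_mid but purple is not meant.

How it is judged:
By the outcome, as a careful person would: the job done as asked, in the order asked, and still so for the second after the job is handed in, with the robot touching nothing.
Of pulley_a, pulley_b, pulley_c, pulley_d only 2 to 4 are there at a start; the rules pass over those that are not, and their reading is None.
At some moment in a run one of pulley_a, pulley_b, pulley_c, pulley_d may be knocked a few centimetres aside while the robot is not near it.
It also fails if it takes over 210 s, if anything falls off the work surface, if the arm or the gripper's body presses on something with over 40 N, if the wrist force passes 120 N, or if a joint passes its speed limit or range.

ROBOT

A 6-joint arm with a two-finger parallel gripper is mounted at the origin on the work surface. World frame = base frame: x ahead of the robot, y to its left, z up, the work surface at z = 0. Lengths are in mm, angles in rad, forces in N, time in s.
With the tool pointing down it reaches from about 200 to 875 mm from the base axis. Payload 3.4 kg.
Tool frame: the origin (TCP) lies on the centre line of the jaws, within the pads' length; the fingertips stand 14 mm ahead of it and the grasp point (between the pads) lies 5 mm behind it; z points along the fingers, y is the direction in which the jaws open and shut (so a half turn about z gives the same grasp; the last joint's range is limited). The gripper opens to 94 mm and grips with 3 to 60 N. Pads are 16 mm wide; open, the fingers measure 119 mm over their backs; the gripper's body (75 mm by 177 mm) begins 78 mm behind the grasp point.
Start: joints at [-1.455, 0.276, 1.505, -0, 1.361, -0.121], TCP at [134.888, -558.99, 219.493] pointing down, gripper open.
Joint ranges: [-2.89, 2.89], [-0.75, 2.08], [0.22, 2.7], [-1.18, 4.32], [0.11, 2.71], [-2.7, 2.7]. Speed limits (rad/s): [2.57, 2.57, 3.14, 3.14, 3.14, 3.14].

INTERFACE

Orientations are given as a unit quaternion [x, y, z, w].
In Python, from rig import arm gives the robot as it stands.
- The arm moves only by the shell command python3 -m pendant 'ROWS'. ROWS is JSON, a list of rows, each a list of 5 numbers: the shift along the tool's x, y, z in mm, then the turn about the tool's z in degrees, then the closure, from 0 (fully open) to 1 (shut). In form: [[x, y, z, twist, claw], ...]. A call has 1 to 5 rows; each row shifts and turns the pose as measured when the row begins, along the tool's axes as they then stand; what a row does not reach is not made up. A row lasts 1/8 s, in which the tool goes at most 62.5 mm and 10.7 degrees, less where a joint would pass 70% of its speed; a pose out of reach is approached as far as the arm can. A call with a gripper value outside its range is refused whole. The fingers move at their own pace and stop on an object; the grip force is fixed at half the most. Time passes only in rows, so rows that do not move let the fingers close. It gives the time, the measured TCP pose, the force and the opening at its end, in the units of the state.
- arm.sense(): the state, without advancing time (a new reading comes with each control period).
- arm.get_image(name): name is "scene" or "top" or "wrist"; returns (picture, depth): 384x512x3 uint8, red, green, blue; 384x512 float32, mm along the optical axis (not along the pixel's ray), 0 where there is no reading.
- arm.get_calibration(name): a dict with "K" (3x3 intrinsics, pixels), "k1" (the pictures are not rectified: a ray, as slopes to the right and down, at radius r is drawn at 1 + k1 r^2 times it, then the intrinsics apply), "extrinsics" (4x4, takes a point from world to camera coordinates). Camera axes: x right, y up, looking along -z (the intrinsics and any distortion apply to the point x, -y, -z); pixel columns grow to the right and rows downward; lengths in mm; the calibration is good to about 2 mm. A picture is of the moment at which its call begins: read the wrist's pose just before it. get_calibration takes no time and is no camera call; for the wrist camera it gives the pose at the moment of the call.
- arm.sign_off(): hands the job in, once; it reports no verdict.
The state is a dict: "time_s": time; "qpos": joint angles; "joint_vel": joint speeds; "joint_efforts": joint torques, N m; "eef_pos": TCP position; "orientation": TCP orientation; "contact_force": force on the tool from outside, world axes, zero at the start; "torque": the same for the moment, N m; "grip_width": finger opening in mm.
Only numpy, scipy, OpenCV 4.12 (cv2) and the standard library are available. Lean on these libraries where they do the work, as an engineer would, in place of code of your own. Each camera call takes 0.05 s, during which the arm holds its last target.

## Working session

There is one attempt and no reset: what is moved stays moved. The work goes in short steps, Python scripts to look and compute and a shell command to move; the robot and the scene stay as the last step left them, time stands still between calls to the robot, and variables do not carry over. Pictures are saved under pics/ and viewed, and the job is handed in when it is done.

```bash
ls -la; mkdir -p pics; python3 - <<'E'
from rig import arm
import cv2
print(arm.sense())
for n in ["scene","top","wrist"]:
    c=arm.get_calibration(n); print(n,c)
    p,d=arm.get_image(n); cv2.imwrite(f"pics/{n}0.png",p[:,:,::-1])
    import numpy as np; np.save(f"/tmp/{n}0.npy",d)
E
```

```text
total 12
drwxr-xr-x  3 agent agent 4096 Dec  6 12:55 .
drwxr-xr-x 23 root  root  4096 Dec  6 12:55 ..
drwxr-xr-x  2 agent agent 4096 Dec  6 12:55 pics
{'time_s': 0.0, 'qpos': array([-1.45501083e+00,  2.76581103e-01,  1.50609990e+00,  1.27735971e-06,
        1.36065580e+00, -1.21000957e-01]), 'joint_vel': array([-0.00094437,  0.00129584,  0.00097057, -0.00092912,  0.00077888,
        0.00054182]), 'joint_efforts': array([ 2.79818531e-03, -4.04582369e+01, -2.37223828e+01,  7.03719864e-02,
        3.41575441e-02, -1.46203556e-04]), 'eef_pos': array([ 134.81793227, -558.43908298,  218.62586193]), 'orientation': array([ 9.92999343e-01,  1.18116655e-01,  2.89864987e-06, -8.72071426e-04]), 'contact_force': array([-0.25642403,  0.33648583,  0.30839735]), 'torque': array([-0.04038268,  0.06988849,  0.01580018]), 'grip_width': 94.20201121858881}
scene {'K': array([[450.12227866,   0.        , 260.81249225],
       [  0.        , 450.12227866, 185.34697576],
       [  0.        ,   0.        ,   1.        ]]), 'k1': -0.052263011653797854, 'extrinsics': array([[-8.51691742e-01,  5.23678773e-01, 
[... 700 characters left out ...]
, -1.10535493e-02,  9.82525098e-01,
        -1.20127186e+03],
       [ 0.00000000e+00,  0.00000000e+00,  0.00000000e+00,
         1.00000000e+00]])}
wrist {'K': array([[268.93944251,   0.        , 253.80281365],
       [  0.        , 268.93944251, 190.06071621],
       [  0.        ,   0.        ,   1.        ]]), 'k1': -0.010165431616920177, 'extrinsics': array([[ 2.34514152e-01, -9.72111848e-01, -1.29132476e-03,
        -5.75133582e+02],
       [ 9.38523346e-01,  2.26756969e-01, -2.60298303e-01,
         2.66926126e+01],
       [ 2.53331881e-01,  5.98316974e-02,  9.65527382e-01,
        -3.91972166e+02],
       [ 0.00000000e+00,  0.00000000e+00,  0.00000000e+00,
         1.00000000e+00]])}
```

View pics/top0.png

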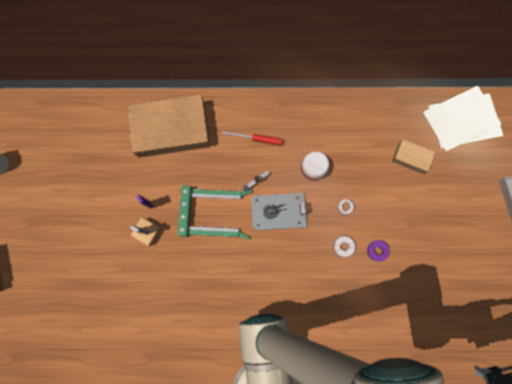

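View pics/scene0.png

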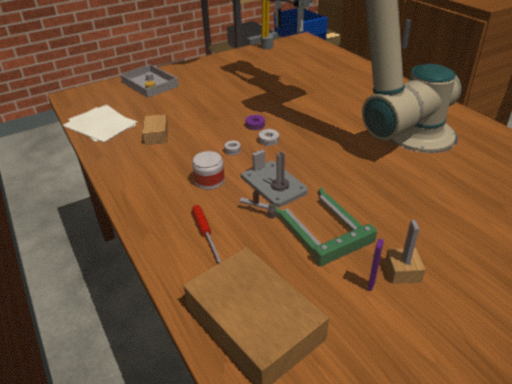

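View pics/wrist0.png

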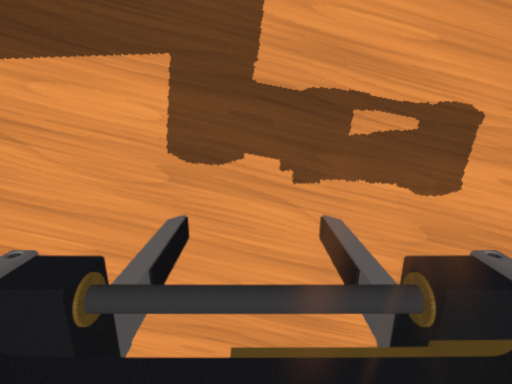

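```bash
cat > h.py <<'E'
import numpy as np, cv2
from rig import arm
def ray(c,uv):
    K=c["K"];k1=c["k1"]
    d=np.array([(uv[0]-K[0,2])/K[0,0],(uv[1]-K[1,2])/K[1,1]]);s=d.copy()
    for _ in range(20): s=d/(1+k1*(s@s))
    E=c["extrinsics"];R=E[:3,:3];t=E[:3,3]
    return -R.T@t, R.T@np.array([s[0],-s[1],-1.0])
def onz(c,uv,z):
    o,d=ray(c,uv);return o+d*(z-o[2])/d[2]
def dep(c,uv,depth):
    o,d=ray(c,uv);return o+d*depth   # d has unit along-axis
def proj(c,p):
    E=c["extrinsics"];q=E[:3,:3]@np.asarray(p,float)+E[:3,3]
    s=np.array([q[0],-q[1]])/(-q[2]);s=s*(1+c["k1"]*(s@s));return c["K"][:2,:2]@s+c["K"][:2,2]
def cloud(c,depth):
    h,w=depth.shape;K=c["K"]
    u,v=np.meshgrid(np.arange(w),np.arange(h))
    d=np.stack([(u-K[0,2])/K[0,0],(v-K[1,2])/K[1,1]],-1);s=d.copy()
    for _ in range(20): s=d/(1+c["k1"]*(s**2).sum(-1,keepdims=True))
    q=np.concatenate([s[...,:1],-s[...,1:],-np.ones((h,w,1))],-1)*depth[...,None]
    E=c["extrinsics"];P=(q-E[:3,3])@E[:3,:3];P[depth<=0]=np.nan;return P
def snap(n,name):
    c=arm.get_calibration(n);p,d=arm.get_image(n)
    np.savez(f"/tmp/{name}.npz",p=p,d=d,**c);cv2.imwrite(f"pics/{name}.png",p[:,:,::-1]);return c,p,d
def load(name):
    z=np.load(f"/tmp/{name}.npz");return {k:z[k] for k in("K","k1","extrinsics")},z["p"],z["d"]
def crop(p,x0,y0,x1,y1,s,name):
    cv2.imwrite(f"pics/{name}.png",cv2.resize(p[y0:y1,x0:x1],None,fx=s,fy=s,interpolation=cv2.INTER_CUBIC)[:,:,::-1])
def yaw():
    s=arm.sense();x,y,z,w=s["orientation"]
    xa=np.array([1-2*(y*y+z*z),2*(x*y+z*w)]);return s["eef_pos"],np.degrees(np.arctan2(xa[1],xa[0]))
E
python3 - <<'E'
from h import *
c,p,d=snap("top","t1");crop(p,110,120,410,280,2.6,"t1c")
c,p,d=snap("scene","s1");crop(p,180,90,440,310,3,"s1c")
E
```

```text
(no output)
```

View pics/t1c.png

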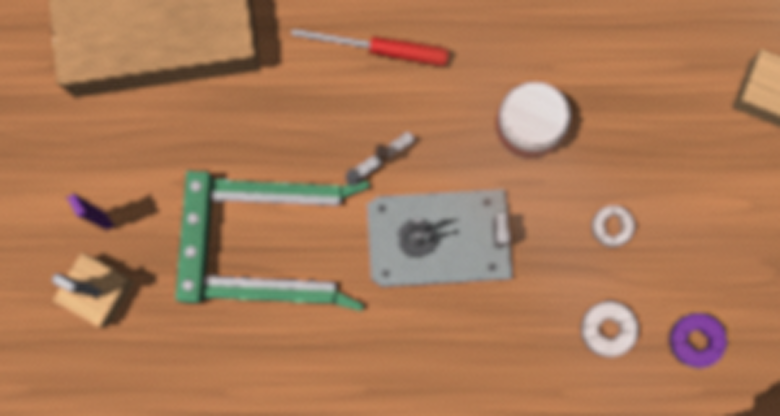

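View pics/s1c.png

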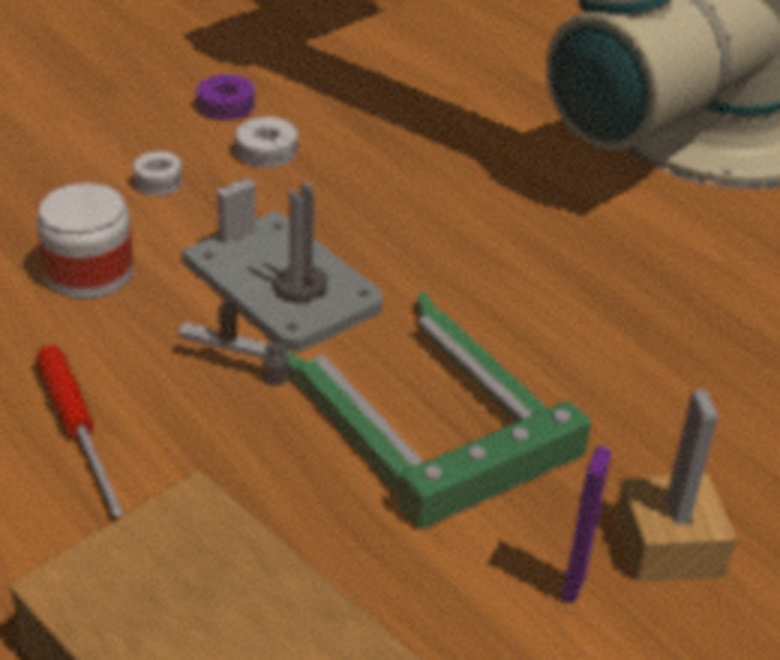

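```bash
python3 - <<'E'
from h import *
c,p,d=load("t1");P=cloud(c,d)
hsv=cv2.cvtColor(p,cv2.COLOR_RGB2HSV)
low=(hsv[...,1]<70).astype(np.uint8)
green=((hsv[...,0]>60)&(hsv[...,0]<90)&(hsv[...,1]>90)).astype(np.uint8)
roi=np.zeros_like(low);roi[125:275,120:400]=1
for nm,m in(("low",low*roi),("green",green*roi)):
    n,l,st,ce=cv2.connectedComponentsWithStats(m)
    for i in range(1,n):
        if st[i,4]<25: continue
        q=P[l==i]; 
        print(nm,st[i],ce[i].round(1),"z pct",np.nanpercentile(q[:,2],[5,50,95]).round(0),onz(c,ce[i],np.nanmedian(q[:,2])).round(1))
cw=arm.get_calibration("wrist");E=cw["extrinsics"];print("wristcam",-E[:3,:3].T@E[:3,3],yaw())
for n in("A",):
    for uv in[(346,207),(344,246),(378,250)]:
        u,v=uv
        m=np.zeros_like(low)
    n,l=cv2.connectedComponents((P[...,2]>12).astype(np.uint8))
    for uv in [(350,207),(352,246),(386,250),(340,207),(336,246)]:
        q=P[l==l[uv[1],uv[0]]];print(uv,len(q),np.nanmin(q,0).round(0),np.nanmax(q,0).round(0))
E
```

```text
low [222 132  30   6  65] [236.6 134.4] z pct [-2. 14. 18.] [800.2 111.7  14.3]
low [302 152  28  26 586] [315.3 164.5] z pct [ 4. 74. 78.] [ 683.6 -137.6   73.5]
low [259 171  10   9  49] [263.6 174.8] z pct [-3. 29. 32.] [660.4  22.5  28.9]
low [242 180  15  12  79] [249.5 185.1] z pct [-2. 29. 38.] [626.8  67.6  29. ]
low [190 193  52   6 214] [214.7 195.6] z pct [-1. 21. 26.] [594.3 178.8  21. ]
low [ 251  193   56   37 1864] [278.6 211.2] z pct [ 8. 14. 56.] [545.1 -25.3  13.9]
low [338 199  16  16 162] [345.5 206.5] z pct [ 3. 22. 27.] [ 559.2 -236.4   22.5]
low [180 201   7   8  30] [183.1 204.1] z pct [37. 41. 44.] [563.9 275.   40.8]
low [181 214   5   6  25] [183.  216.4] z pct [36. 40. 45.] [525.4 274.   40.4]
low [130 225  19   9  73] [138.2 229.4] z pct [ 40. 130. 143.] [478.1 384.1 130. ]
low [188 225  52   8 225] [212.9 228.9] z pct [-0. 21. 26.] [488.2 182.1  21.3]
low [334 236  22  21 328] [344.1 246.1] z pct [ 1. 23. 27.] [ 435.5 -227.5   22.7]
green [179 187  72  51 543] [201.1 213.2] z pct [16. 26. 42.] [537.  219.8  26.1]
wristcam [ 209.13980392 -541.81747319  385.01904295] (array([ 134.88487081, -558.73692123,  219.09479273]), np.float64(13.570677000233976))
(350, 207) 141 [ 536. -260.   12.] [ 584. -214.   32.]
(352, 246) 292 [ 405. -259.   12.] [ 467. -197.   31.]
(386, 250) 305 [ 393. -366.   12.] [ 455. -302.   31.]
(340, 207) 141 [ 536. -260.   12.] [ 584. -214.   32.]
(336, 246) 292 [ 405. -259.   12.] [ 467. -197.   31.]
```

```bash
cat >> h.py <<'E'
def to(x,y,z,yw=None):
    p,a=yaw();D=np.array([x,y,z])-p;r=np.radians(a)
    print("at",p.round(1),"yaw",round(a,1),"| shift",[round(v,1) for v in(D[0]*np.cos(r)+D[1]*np.sin(r),D[0]*np.sin(r)-D[1]*np.cos(r),-D[2])],"twist",None if yw is None else round((a-yw+180)%360-180,1))
E
python3 -m pendant '[[46,-30,-10,0,0],[46,-30,-10,0,0],[46,-30,-10,0,0],[46,-30,-10,0,0],[46,-30,-10,0,0]]'
python3 -m pendant '[[46,-30,-10,0,0],[46,-30,-10,0,0],[46,-30,-10,0,0],[0,0,0,0,0],[0,0,0,0,0]]'
python3 - <<'E'
from h import *
print(yaw(),arm.sense()["time_s"])
c,p,d=snap("wrist","w1")
E
```

```text
time_s: 0.88
eef_pos: [326.3, -356.7, 268.5]
orientation: [0.993, 0.114, 0.0, -0.001]
contact_force: [-0.1, -0.5, 0.4]
grip_width: 94.1
time_s: 1.5
eef_pos: [445.3, -231.0, 300.4]
orientation: [0.993, 0.117, 0.001, -0.0]
contact_force: [-0.4, 0.3, 0.1]
grip_width: 94.0
(array([ 445.25992276, -230.95914399,  300.44829323]), np.float64(13.435069348398285)) 1.5
```

View pics/w1.png

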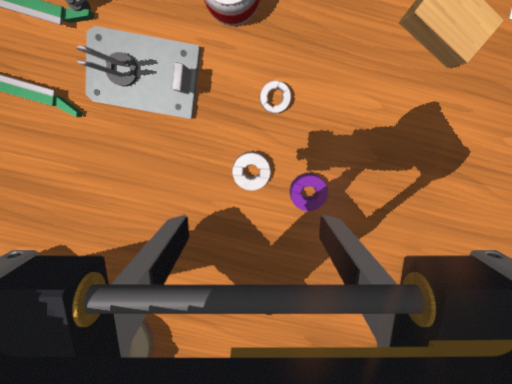

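```bash
python3 - <<'E'
from h import *
c,p,d=load("w1");crop(p,70,10,350,220,2.85,"w1c")
hsv=cv2.cvtColor(p,cv2.COLOR_RGB2HSV)
low=((hsv[...,1]<60)&(hsv[...,2]>120)).astype(np.uint8);low[215:]=0
n,l,st,ce=cv2.connectedComponentsWithStats(low)
P=cloud(c,d)
for i in range(1,n):
    if st[i,4]<60: continue
    cs,_=cv2.findContours((l==i).astype(np.uint8),cv2.RETR_EXTERNAL,cv2.CHAIN_APPROX_NONE)
    q=np.array([onz(c,u,24)[:2] for u in max(cs,key=len)[:,0].astype(float)],np.float32)
    (cx,cy),r=cv2.minEnclosingCircle(q)
    print(st[i],ce[i].round(1),"z",np.nanmedian(P[l==i][:,2]).round(1),"circ",round(cx,1),round(cy,1),"D",round(2*r,1), "rect",cv2.minAreaRect(q))
E
```

```text
[  0   0  61  24 437] [29.5 11.4] z 22.7 circ 592.5 139.0 D 87.6 rect ((590.6337280273438, 139.10369873046875), (87.58277130126953, 9.605989456176758), 87.38265228271484)
[205   0  38  11 297] [224.2   4.3] z 67.4 circ 666.2 -134.2 D 53.6 rect ((663.1143798828125, -134.94349670410156), (12.757284164428711, 53.20018768310547), 13.341537475585938)
[  77   26  122   92 6255] [142.7  72.2] z 14.7 circ 544.5 -29.0 D 196.2 rect ((543.7562866210938, -23.069297790527344), (107.4189224243164, 180.0677490234375), 3.6300292015075684)
[ 77  53  30  14 179] [93.7 60.2] z 14.9 circ 542.8 44.8 D 44.1 rect ((546.6241455078125, 45.424678802490234), (16.149639129638672, 43.996368408203125), 8.057686805725098)
[117  65  14   8  77] [122.5  68.6] z 14.6 circ 544.8 -3.4 D 20.5 rect ((543.6392822265625, -3.5371904373168945), (9.388916969299316, 19.84601402282715), 2.5188820362091064)
[  0  75  54  21 373] [26.2 85.1] z 22.4 circ 487.2 141.2 D 82.6 rect ((486.1289978027344, 141.249755859375), (82.42971801757812, 10.442524909973145), 87.35344696044922)
[260  81  31  32 572] [275.2  96.4] z 24.5 circ 558.6 -239.0 D 48.2 rect ((558.4495849609375, -238.8958740234375), (45.92573547363281, 47.00607681274414), 13.46296501159668)
[232 152  39  38 954] [251.1 170.9] z 24.7 circ 434.9 -229.7 D 64.6 rect ((434.7279968261719, -229.08322143554688), (63.18044662475586, 62.24619674682617), 58.6115608215332)
```

View pics/w1c.png

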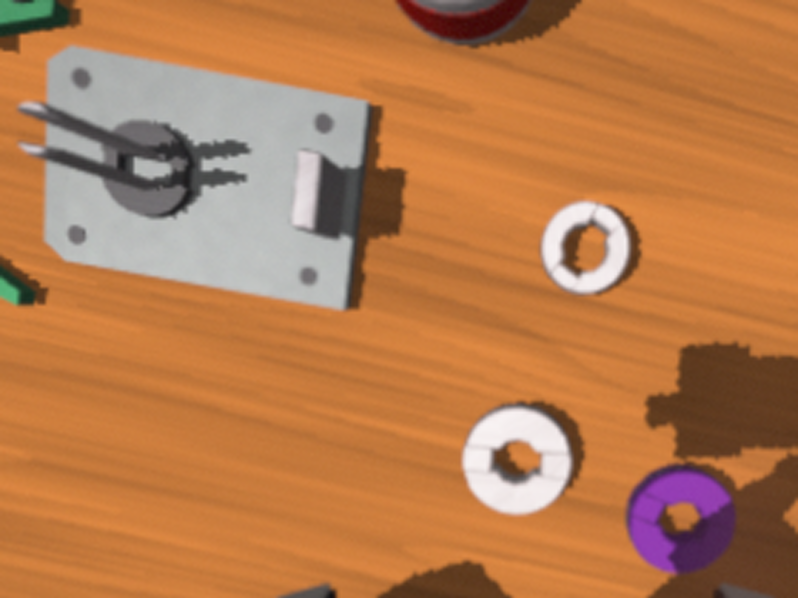

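```bash

python3 -m pendant '[[12,-54,-4,0,0],[12,-54,-4,0,0],[12,-54,-4,0,0],[12,-54,-4,0,0],[12,-54,-4,0,0]]'
python3 -m pendant '[[12,-54,-4,0,0],[12,-54,-4,0,0],[12,-54,-4,0,0],[12,-54,-4,0,0],[12,-54,-4,0,0]]'
python3 -m pendant '[[12,-54,0,0,0],[0,0,0,0,0],[0,0,0,0,0]]'
python3 - <<'E'
from h import *
print(yaw(),arm.sense()["time_s"])
c,p,d=snap("wrist","w2")
E
```

```text
time_s: 2.17
eef_pos: [440.6, 41.6, 318.5]
orientation: [0.994, 0.105, -0.001, -0.0]
contact_force: [0.4, 0.5, 0.5]
grip_width: 94.0
time_s: 2.8
eef_pos: [445.6, 317.8, 337.9]
orientation: [0.995, 0.097, -0.0, 0.002]
contact_force: [0.0, -0.7, 0.8]
grip_width: 94.1
time_s: 3.18
eef_pos: [449.2, 372.9, 335.7]
orientation: [0.995, 0.096, -0.001, 0.003]
contact_force: [-0.1, -0.4, 0.2]
grip_width: 94.2
(array([449.17108588, 372.88208738, 335.65429633]), np.float64(10.985501113022265)) 3.175
```

View pics/w2.png

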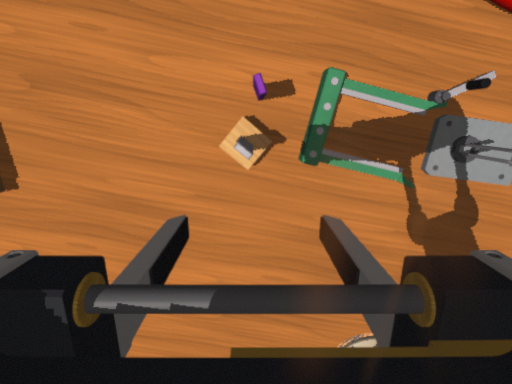

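```bash
python3 - <<'E'
from h import *
c,p,d=load("w2");crop(p,205,60,305,180,6,"w2c")
P=cloud(c,d)
for r in range(136,162,2): print(r,[ (int(x) if x==x else -9) for x in P[r,228:266:2,2]])
E
```

```text
136 [41, 41, 41, 40, 40, 41, 9, 40, 42, 40, 40, 40, 39, 39, 41, 40, 41, 40, 39]
138 [42, 40, 40, 39, 40, 39, 70, 41, 39, 41, 41, 43, 40, 40, 42, 41, 40, 40, 43]
140 [41, 40, 42, 39, 41, 75, 96, 72, 46, 20, 41, 40, 40, 41, 40, 40, 43, 41, 39]
142 [41, 40, 40, 40, 40, 136, 120, 101, 78, 53, 26, 40, 40, 41, 40, 41, 40, 40, 41]
144 [40, 42, 39, 40, 140, 144, 140, 122, 104, 82, 57, 31, 40, 42, 41, 39, 42, 40, 41]
146 [41, 39, 41, 139, 143, 142, 142, 140, -9, 107, 86, 64, 38, 40, 42, 41, 41, 40, 41]
148 [42, 39, 42, 141, 143, 142, 142, 143, 142, 130, 112, 90, 68, 41, 41, 41, 42, 40, 40]
150 [41, 40, 40, 39, 142, 143, 141, 142, 142, 141, 135, 117, 92, 39, 40, 40, 39, 39, 0]
152 [42, 40, 41, 40, 42, 141, 141, 142, 142, 143, 142, 137, 119, 41, 40, 41, 39, 39, 1]
154 [41, 40, 42, 40, 40, 41, 40, 142, 142, 142, 142, 142, 139, 41, 41, 39, 40, 0, 0]
156 [1, 39, 40, 41, 40, 41, 41, 41, 141, 142, 144, 141, 39, 40, 41, 41, 2, 0, 2]
158 [2, 0, 0, 41, 41, 41, 40, 41, 41, 141, 143, 40, 41, 41, 41, 1, 1, 0, 1]
160 [-2, 1, 1, -9, 40, 41, 41, 41, 42, 40, 40, 41, 40, 40, 1, 0, 0, 0, 0]
```

View pics/w2c.png

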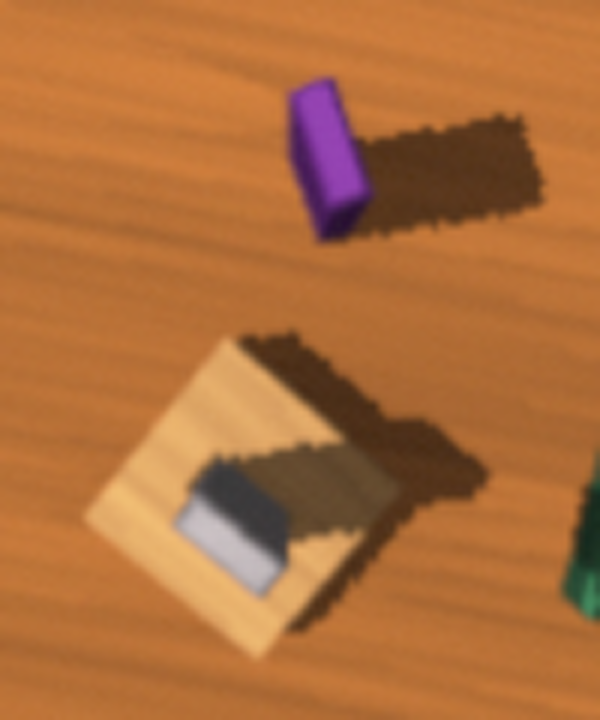

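```bash
python3 - <<'E'
from h import *
c,p,d=load("w2");P=cloud(c,d)
sub=np.zeros(d.shape,bool);sub[110:172,215:275]=1
def rect(m,z):
    vs=np.argwhere(m)[:,::-1].astype(float)
    q=np.array([onz(c,u,z)[:2] for u in vs],np.float32);print(len(q),cv2.minAreaRect(q),q.mean(0))
m=sub&(P[...,2]>137.5);rect(m,142)
m=sub&(abs(P[...,2]-40.5)<3.5);rect(m,40)
# dock: green stop top z=40, rails ; pallet plate z 14 ; arbor top 120
hsv=cv2.cvtColor(p,cv2.COLOR_RGB2HSV)
g=((hsv[...,0]>60)&(hsv[...,0]<95)&(hsv[...,1]>80))
s=np.zeros(d.shape,bool);s[50:190,290:450]=1
rect(s&g&(abs(P[...,2]-40)<3),40)
rails=s&(abs(P[...,2]-22)<2.5)&(hsv[...,1]<80)
n,l,st,ce=cv2.connectedComponentsWithStats(rails.astype(np.uint8))
for i in range(1,n):
    if st[i,4]>40: print(st[i],end=" "); rect(l==i,22)
pm=(abs(P[...,2]-14)<3)&(hsv[...,1]<80)
n,l,st,ce=cv2.connectedComponentsWithStats(pm.astype(np.uint8))
for i in range(1,n):
    if st[i,4]>200: print("pal",st[i],end=" "); rect(l==i,14)
am=(P[...,2]>112);am[:, :420]=0;am[200:]=0; rect(am,120)
c,p,d=load("w1");P=cloud(c,d);hsv=cv2.cvtColor(p,cv2.COLOR_RGB2HSV)
pm=(abs(P[...,2]-14)<3)&(hsv[...,1]<80);pm[200:]=0
n,l,st,ce=cv2.connectedComponentsWithStats(pm.astype(np.uint8))
for i in range(1,n):
    if st[i,4]>200: print("pal w1",st[i],end=" "); rect(l==i,14)
am=(P[...,2]>112);am[:,200:]=0;am[150:]=0; rect(am,120)
cm=(abs(P[...,2]-24)<2);cm[:,:95]=0;cm[:,145:]=0;cm[:40]=0;cm[95:]=0;rect(cm,24)
hm=(abs(P[...,2]-70)<2.5);hm[:,:160]=0;hm[:,205:]=0;hm[:40]=0;hm[110:]=0;rect(hm,70)
print(arm.sense()["contact_force"])
E
```

```text
151 ((478.7864685058594, 391.6320495605469), (25.7991886138916, 10.299199104309082), 61.101707458496094) [478.8253  391.55267]
1167 ((478.2309265136719, 391.7113037109375), (64.03669738769531, 64.22807312011719), 60.94611358642578) [480.604   391.83212]
1403 ((544.4852905273438, 272.76678466796875), (29.76309585571289, 155.6722869873047), 87.39623260498047) [549.9434  273.20984]
[340  87  86  28 536] 536 ((592.4885864257812, 173.3275146484375), (153.3505401611328, 10.298233985900879), 87.4395751953125) [592.5637  175.66809]
[434  90  11  13  80] 80 ((618.1319580078125, 81.28196716308594), (20.2999267578125, 17.024398803710938), 21.356300354003906) [617.9458   82.61668]
[321 149  82  25 470] 470 ((480.9610290527344, 178.16845703125), (153.99545288085938, 20.57222557067871), 87.60893249511719) [486.08707 183.17238]
pal [ 424  115   88   71 3834] 3834 ((544.6688232421875, -24.587905883789062), (110.29125213623047, 173.9849853515625), 3.4999585151672363) [543.0813   -12.703489]
pal [478 148  34  13 249] 249 ((546.322021484375, -63.112274169921875), (14.033615112304688, 65.11149597167969), 2.118839979171753) [545.8944   -63.320396]
27 ((539.4727783203125, 13.905210494995117), (20.932266235351562, 8.63697338104248), 25.21815299987793) [537.65497   11.813747]
pal w1 [  86   26  113   93 6384] 6384 ((544.7445068359375, -25.632064819335938), (110.42477416992188, 170.62744140625), 3.564302921295166) [546.2025   -29.302044]
121 ((542.6900634765625, -2.517104148864746), (20.875877380371094, 17.77117347717285), 4.901243686676025) [542.5436     -2.0249782]
512 ((543.3421630859375, 0.05390739440917969), (47.65045928955078, 45.536502838134766), 5.620391368865967) [543.0482     -1.8564919]
222 ((548.9437866210938, -99.46859741210938), (36.359622955322266, 11.722935676574707), 1.6394670009613037) [549.4419   -99.351906]
[-0.65919717 -0.30275036 -0.3699868 ]
```

```bash

python3 -m pendant '[[0,0,0,-10,0],[0,0,0,-10,0],[0,0,0,-10,0],[0,0,0,-10,0],[0,0,0,-10,0]]'
python3 -m pendant '[[0,0,0,0,0]]'
python3 -c "
from h import *
to(478.7,391.6,220,61.1)"
```

```text
time_s: 3.85
eef_pos: [451.4, 361.4, 337.2]
orientation: [0.858, 0.513, -0.003, 0.003]
contact_force: [0.2, 0.7, 0.6]
grip_width: 93.8
time_s: 3.98
eef_pos: [451.8, 359.4, 337.6]
orientation: [0.859, 0.511, -0.003, 0.004]
contact_force: [-1.0, 0.3, 0.4]
grip_width: 93.7
at [451.8 359.4 337.6] yaw 61.5 | shift [np.float64(41.1), np.float64(8.3), np.float64(117.6)] twist 0.4
```

```bash

python3 -m pendant '[[14,3,39,0,0],[14,3,39,0,0],[14,2,39,0,0],[0,0,0,0,0],[0,0,0,0,0]]'
python3 -c "
from h import *
to(478.7,391.6,220,61.1)
snap('wrist','w3')"
```

```text
time_s: 4.6
eef_pos: [482.5, 386.4, 222.0]
orientation: [0.865, 0.502, 0.001, 0.004]
contact_force: [0.3, 0.5, -0.3]
grip_width: 93.9
at [482.5 386.4 222. ] yaw 60.2 | shift [np.float64(2.6), np.float64(-5.9), np.float64(2.0)] twist -0.9
```

View pics/w3.png

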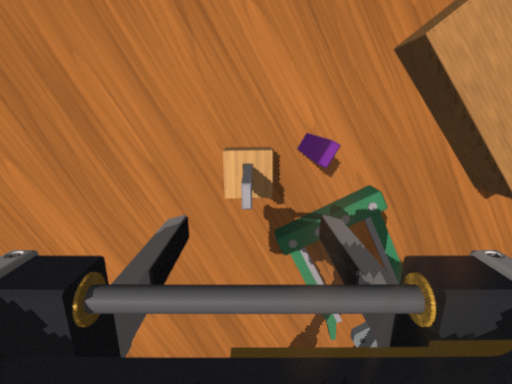

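```bash
python3 - <<'E'
from h import *
c,p,d=load("w3");P=cloud(c,d)
def rect(m,z):
    vs=np.argwhere(m)[:,::-1].astype(float)
    q=np.array([onz(c,u,z)[:2] for u in vs],np.float32);print(len(q),cv2.minAreaRect(q),q.mean(0))
s=np.zeros(d.shape,bool);s[140:215,215:280]=1
rect(s&(P[...,2]>137.5),142); rect(s&(abs(P[...,2]-40.5)<3.5),40)
s=np.zeros(d.shape,bool);s[125:175,290:345]=1
hsv=cv2.cvtColor(p,cv2.COLOR_RGB2HSV);pm=s&(hsv[...,0]>125)&(hsv[...,1]>90)
print(np.nanpercentile(P[pm][:,2],[5,50,95]));rect(pm&(P[...,2]>125),132)
to(478.7,391.6,160,61.1)
print(arm.sense())
E
```

```text
291 ((478.8305358886719, 391.6767272949219), (25.8494873046875, 9.595149040222168), 60.08833312988281) [479.10895 391.89227]
1942 ((478.06500244140625, 391.4994201660156), (64.53245544433594, 63.2286376953125), 61.209754943847656) [479.81906 393.4303 ]
[ 16.87824678 108.44962649 133.29582121]
328 ((565.9391479492188, 386.576904296875), (25.86600685119629, 11.68693733215332), 31.501924514770508) [566.10297 386.5739 ]
at [482.4 386.4 222. ] yaw 60.3 | shift [np.float64(2.7), np.float64(-5.8), np.float64(62.0)] twist -0.8
{'time_s': 4.65, 'qpos': array([ 0.56823742,  0.33986545,  1.40442271, -0.0089882 ,  1.39667185,
        1.08874463]), 'joint_vel': array([ 0.00581591, -0.00682156, -0.00298073,  0.00167567, -0.00716571,
       -0.00601802]), 'joint_efforts': array([ 1.29393088e-01, -4.47731566e+01, -2.44665349e+01,  4.01154184e-02,
       -1.11850547e-01,  1.19032332e-02]), 'eef_pos': array([482.38530328, 386.38269588, 221.97594293]), 'orientation': array([8.64853066e-01, 5.02005460e-01, 5.06711008e-04, 4.40863636e-03]), 'contact_force': array([0.29503951, 0.18576512, 0.14700985]), 'torque': array([-0.05517002, -0.05104947,  0.00702816]), 'grip_width': 93.78200310087203}
```

```bash

python3 -m pendant '[[1,-3,20,0,0.5],[1,-3,20,-0.8,0.5],[0,0,20,0,0.5],[0,0,0,0,0.5],[0,0,0,0,0.5]]'
python3 -c "
from h import *
to(478.8,391.7,132,61.1);print(arm.sense()['orientation'])"
```

```text
time_s: 5.28
eef_pos: [482.5, 391.8, 172.1]
orientation: [0.862, 0.506, 0.01, 0.004]
contact_force: [0.1, -1.0, -0.1]
grip_width: 48.5
at [482.5 391.8 172.1] yaw 60.8 | shift [np.float64(-1.9), np.float64(-3.2), np.float64(40.1)] twist -0.3
[0.86237075 0.50616974 0.00952896 0.00425221]
```

```bash
cat >> h.py <<'E'
def tilt():
    x,y,z,w=arm.sense()["orientation"];return np.degrees([2*(x*z+y*w),2*(y*z-x*w)]).round(2)
E
python3 -m pendant '[[-1,-2,0,0,0.5],[-1,-2,0,0,0.5],[0,0,0,0,0.5]]'
python3 -c "
from h import *
to(478.8,391.7,132,61.1);print(tilt())"
python3 -m pendant '[[0,0,0,0,0.5],[0,0,0,0,0.5]]'
python3 -c "
from h import *
to(478.8,391.7,132,61.1);print(tilt())"
```

```text
time_s: 5.65
eef_pos: [478.8, 392.6, 175.1]
orientation: [0.862, 0.506, 0.012, 0.004]
contact_force: [0.7, 0.1, -0.2]
grip_width: 46.7
at [478.8 392.6 175.1] yaw 60.8 | shift [np.float64(-0.8), np.float64(0.5), np.float64(43.1)] twist -0.3
[1.42 0.29]
time_s: 5.9
eef_pos: [478.8, 392.7, 175.2]
orientation: [0.862, 0.506, 0.012, 0.004]
contact_force: [0.5, 0.2, -0.6]
grip_width: 47.0
at [478.8 392.7 175.2] yaw 60.8 | shift [np.float64(-0.9), np.float64(0.5), np.float64(43.2)] twist -0.3
[1.43 0.29]
```

```bash

T='from h import *
print(yaw()[0].round(1),tilt(),arm.sense()["joint_vel"].round(3))'
python3 -m pendant '[[0,0,-30,0,0.5],[0,0,0,0,0.5],[0,0,0,0,0.5]]' >/dev/null; python3 -c "$T"
python3 -m pendant '[[0,0,-30,0,0.5],[0,0,0,0,0.5],[0,0,0,0,0.5]]'>/dev/null; python3 -c "$T"
python3 -m pendant '[[0,0,5,0,0.5],[0,0,5,0,0.5],[0,0,5,0,0.5],[0,0,5,0,0.5],[0,0,5,0,0.5]]'>/dev/null; python3 -c "$T"
python3 -m pendant '[[0,0,5,0,0.5],[0,0,5,0,0.5],[0,0,5,0,0.5],[0,0,5,0,0.5],[0,0,0,0,0.5]]'>/dev/null; python3 -c "$T"
```

```text
[477.5 392.1 204.1] [1.29 0.2 ] [-0.    -0.008 -0.019  0.002 -0.006  0.   ]
[475.3 390.9 230.2] [ 0.95 -0.03] [ 0.    -0.005 -0.012  0.    -0.007  0.   ]
[474.4 390.  200.2] [ 0.7 -0.2] [ 0.     0.026  0.073 -0.002 -0.096  0.001]
[474.6 389.7 178.3] [ 0.67 -0.22] [ 0.001 -0.004 -0.01  -0.002 -0.002  0.001]
```

```bash

T='from h import *
print(tilt());to(478.8,391.7,132,61.1)'
python3 -m pendant '[[0,0,-40,0,0.5],[0,0,0,0,0.5],[0,0,0,0,0.5],[0,0,-40,0,0.5],[0,0,0,0,0.5]]' >/dev/null; python3 -c "$T"
python3 -m pendant '[[0,0,0,0,0.5],[4,-4,7,0,0.5],[0,0,7,0,0.5],[0,0,7,0,0.5],[0,0,7,0,0.5]]'>/dev/null; python3 -c "$T"
python3 -m pendant '[[0,0,7,0,0.5],[0,0,7,0,0.5],[0,0,7,0,0.5],[0,0,7,0,0.5],[0,0,0,0,0.5]]'>/dev/null; python3 -c "$T"
```

```text
[ 0.46 -0.35]
at [472.8 389.5 257.2] yaw 60.8 | shift [np.float64(4.9), np.float64(4.2), np.float64(125.2)] twist -0.3
[ 0.05 -0.62]
at [469.2 393.8 222.2] yaw 60.8 | shift [np.float64(2.8), np.float64(9.4), np.float64(90.2)] twist -0.3
[-0.02 -0.67]
at [468.9 393.  191.3] yaw 60.8 | shift [np.float64(3.6), np.float64(9.2), np.float64(59.3)] twist -0.3
```

```bash

T='from h import *
print(tilt());to(478.8,391.7,132,61.1)'
python3 -m pendant '[[2,5,7,0,0.5],[2,5,7,0,0.5],[0,0,7,0,0.5],[0,0,7,0,0.5],[0,0,0,0,0.5]]' >/dev/null; python3 -c "$T"

```

```text
[ 0.   -0.66]
at [480.8 391.2 161.4] yaw 60.8 | shift [np.float64(-0.6), np.float64(-2.0), np.float64(29.4)] twist -0.3
```

```bash

T='from h import *
print(tilt());to(478.8,391.7,132,61.1)'
python3 -m pendant '[[0,-1,7,0,0.5],[0,-1,7,0,0.5],[0,0,7,0,0.5],[0,0,5,0,0.5],[0,0,0,0,0.5]]' >/dev/null; python3 -c "$T"

```

```text
[ 0.01 -0.66]
at [478.6 392.1 133.7] yaw 60.8 | shift [np.float64(-0.3), np.float64(0.3), np.float64(1.7)] twist -0.3
```

```bash

python3 -m pendant '[[0,0,0,0,1],[0,0,0,0,1],[0,0,0,0,1],[0,0,0,0,1],[0,0,0,0,1]]'
python3 -m pendant '[[0,0,-5,0,1],[0,0,-5,0,1],[0,0,-5,0,1],[0,0,-5,0,1],[0,0,-5,0,1]]'
python3 -c "
from h import *
print(tilt(),yaw());snap('wrist','w4')"
```

```text
time_s: 11.65
eef_pos: [479.1, 392.4, 134.4]
orientation: [0.863, 0.506, -0.002, 0.005]
contact_force: [-0.3, -0.0, -0.5]
grip_width: 9.8
time_s: 12.28
eef_pos: [478.3, 392.1, 159.7]
orientation: [0.863, 0.506, -0.004, 0.005]
contact_force: [-0.4, -0.5, -2.5]
grip_width: 9.6
[-0.06 -0.7 ] (array([478.29316876, 392.13226516, 159.73928612]), np.float64(60.78799661220949))
```

View pics/w4.png

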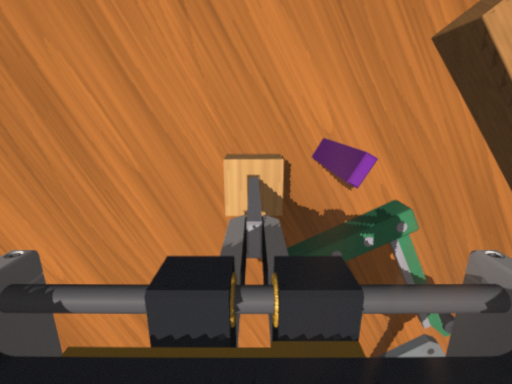

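```bash

T='from h import *
print(tilt());to(543,0.5,275,93.5)'
python3 -m pendant '[[0,0,-12,0,1],[0,0,-12,0,1],[0,0,-12,0,1],[0,0,-12,0,1],[0,0,-12,0,1]]'>/dev/null
python3 -m pendant '[[0,0,-12,0,1],[0,0,-12,0,1],[0,0,-12,0,1],[0,0,-12,0,1],[0,0,-12,0,1]]'>/dev/null; python3 -c "$T"
python3 -m pendant '[[0,0,0,-8,1],[0,0,0,-8,1],[0,0,0,-8,1],[0,0,0,-8,1],[0,0,0,0,1]]'; python3 -c "$T"

```

```text
[ 0.02 -0.64]
at [478.5 393.8 289.1] yaw 60.8 | shift [np.float64(-311.8), np.float64(248.2), np.float64(14.1)] twist -32.7
time_s: 14.2
eef_pos: [479.2, 394.2, 292.7]
orientation: [0.684, 0.73, -0.003, 0.004]
contact_force: [0.5, -0.1, -2.5]
grip_width: 9.7
[ 0.16 -0.55]
at [479.2 394.2 292.7] yaw 93.7 | shift [np.float64(-397.1), np.float64(38.0), np.float64(17.7)] twist 0.2
```

```bash

T='from h import *
print(tilt());to(543,0.5,275,93.5)'
python3 -m pendant '[[-25,2,1,0,1],[-25,2,1,0,1],[-25,2,1,0,1],[-25,2,1,0,1],[-25,2,1,0,1]]'>/dev/null
python3 -m pendant '[[-25,2,1,0,1],[-25,2,1,0,1],[-25,2,1,0,1],[-25,2,1,0,1],[-25,2,1,0,1]]'>/dev/null; python3 -c "$T"

```

```text
[ 0.18 -1.07]
at [511.9 125.7 287.4] yaw 92.5 | shift [np.float64(-126.4), np.float64(25.6), np.float64(12.4)] twist -1.0
```

```bash

T='from h import *
print(tilt());to(543,0.5,275,93.5)'
python3 -m pendant '[[-20,4,1,0,1],[-20,4,1,0,1],[-20,4,1,0,1],[-20,4,1,-0.5,1],[-20,4,1,-0.5,1]]'>/dev/null;python3 -c "$T"
python3 -m pendant '[[0,0,0,0,1],[0,0,0,0,1]]'>/dev/null
python3 -c "$T
snap('wrist','w5')"

```

```text
[ 0.12 -1.33]
at [532.5  15.6 285.6] yaw 92.7 | shift [np.float64(-15.6), np.float64(9.8), np.float64(10.6)] twist -0.8
[ 0.07 -1.35]
at [531.3  13.5 285.8] yaw 92.4 | shift [np.float64(-13.5), np.float64(11.1), np.float64(10.8)] twist -1.1
```

View pics/w5.png

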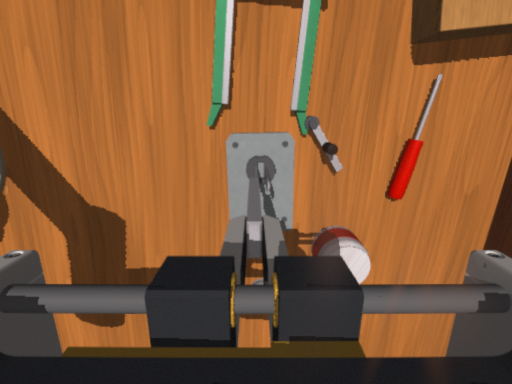

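```bash

T='from h import *
print(tilt());to(543,0.5,285,93.5)'
python3 -m pendant '[[40,0,0,0,1],[0,0,0,0,1],[0,0,0,0,1]]'>/dev/null;python3 -c "$T"
python3 -m pendant '[[-6,1,0,0,1],[-6,1,0,0,1],[-6,1,0,0,1],[-6,1,0,0,1],[-6,1,0,0,1]]'>/dev/null;python3 -c "$T"

```

```text
[ 0.1  -1.38]
at [529.   55.5 285.2] yaw 92.5 | shift [np.float64(-55.5), np.float64(11.7), np.float64(0.2)] twist -1.0
[ 0.1  -1.45]
at [535.7  22.1 286. ] yaw 92.4 | shift [np.float64(-21.9), np.float64(6.4), np.float64(1.0)] twist -1.1
```

```bash
python3 - <<'E'
from h import *
c,p,d=snap("wrist","w6");P=cloud(c,d);crop(p,200,110,330,250,5,"w6c")
print(yaw(),tilt())
hsv=cv2.cvtColor(p,cv2.COLOR_RGB2HSV)
def rect(m,z,t=""):
    vs=np.argwhere(m)[:,::-1].astype(float)
    q=np.array([onz(c,u,z)[:2] for u in vs],np.float32);r=cv2.minAreaRect(q);print(t,len(q),np.round(r[0],1),np.round(r[1],1),round(r[2],1),q.mean(0))
s=np.zeros(d.shape,bool);s[100:240,200:320]=1
rect(s&(abs(P[...,2]-14)<2.5)&(hsv[...,1]<80),14,"plate")
rect(s&(abs(P[...,2]-24)<2),24,"collar")
rect(s&(P[...,2]>116)&(P[...,2]<124),120,"arbtop")
rect(s&(P[...,2]>66)&(P[...,2]<73),70,"handle")
for r in range(150,215,3): print(r,[ (int(x) if x==x else -9) for x in P[r,240:286:2,2]])
E
```

```text
(array([535.94598304,  21.25840102, 285.99831572]), np.float64(92.3263398239398)) [ 0.11 -1.52]
plate 4174 [558.1 -24.8] [153.9 216.2] 12.0 [545.80835   -6.606742]
collar 718 [556.8  70.8] [136.3 158.4] 27.1 [551.695     56.571312]
arbtop 37 [551.1   2.3] [ 3.8 16.1] 2.9 [550.5493      2.4033062]
handle 5 [543.6   8.7] [ 3.9 17.7] 82.6 [544.4108     8.273218]
150 [15, 15, 14, 15, 15, 15, 15, 16, 15, 16, 14, 16, 14, 15, 15, 14, 16, 16, 14, 15, 16, 15, 15]
153 [15, 15, 15, 14, 14, 14, 15, 14, 14, 15, 14, 15, 15, 15, 14, 16, 15, 15, 15, 15, 16, 15, 14]
156 [13, 15, 15, 15, 15, 14, 14, 13, 14, 13, 14, 17, 14, 16, 15, 15, 15, 15, 13, 14, 15, 14, 15]
159 [14, 13, 13, 14, 16, 15, 14, 15, 15, 13, 16, 14, 15, 14, 15, 16, 14, 15, 13, 15, 15, 14, 15]
162 [14, 15, 15, 13, 15, 23, 25, 22, 25, 24, 25, 23, 22, 15, 14, 15, 14, 15, 15, 14, 15, 15, 14]
165 [16, 15, 15, 21, 26, 24, 24, 25, 24, 24, 23, 24, 24, 25, 20, 15, 15, 15, 15, 15, 12, 13, 13]
168 [14, 14, 21, 25, 24, 25, 25, 14, 15, 15, 15, 24, 25, 25, 26, 19, 15, 14, 15, 14, 15, 15, 15]
171 [13, 14, 25, 26, 23, 24, 26, 14, 15, 14, 13, 28, 25, 23
[... 778 characters left out ...]
 233, 234, 233, 233, 234, 16, 13, 121, 14, 16, 13, 14, 15, 13, 14, 14, 15, 14]
198 [13, 14, 15, 16, 242, 242, 242, 243, 242, 242, 15, 15, 13, 13, 15, 15, 15, 13, 13, 13, 15, 14, 15]
201 [14, 14, 15, 13, 251, 250, 251, 249, 250, 251, 16, 14, 16, 14, 14, 15, 15, 15, 15, 15, 14, 15, 16]
204 [16, 13, 14, 14, 258, 257, 256, 257, 257, 256, 258, 14, 15, 16, 15, 14, 14, 14, 15, 14, 15, 15, 14]
207 [15, 13, 15, 14, 264, 265, 264, 264, 265, 264, 264, 13, 15, 15, 13, 15, 15, 14, 15, 14, 14, 15, 14]
210 [15, 16, 14, 16, 271, 271, 270, 272, 270, 270, 271, 14, 15, 14, 14, 13, 17, 15, 14, 14, 13, 14, 14]
213 [14, 14, 14, 15, 275, 277, 277, 276, 277, 276, 277, 14, 14, 14, 15, 14, 14, 15, 14, 14, 14, 15, 15]
```

View pics/w6c.png

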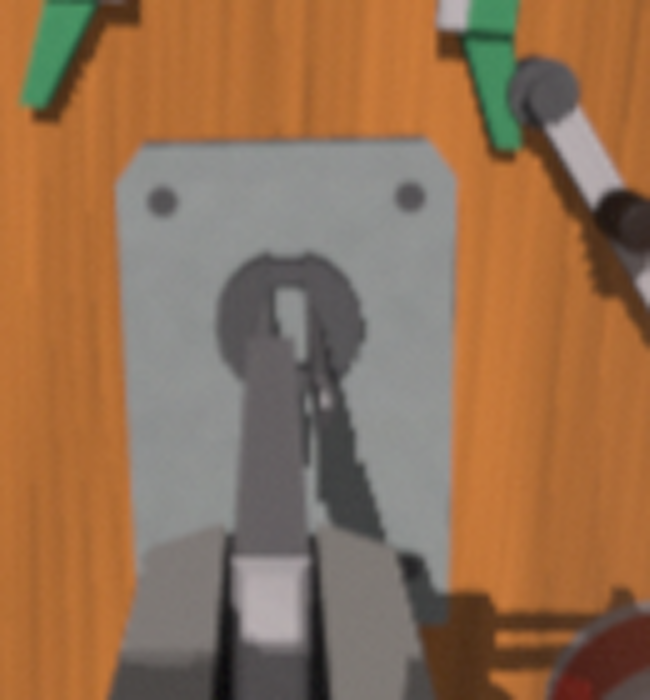

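```bash
cat > m.py <<'E'
from h import *
from scipy.optimize import least_squares
def measure(name,box=(140,250,215,310)):
    c,p,d=load(name);P=cloud(c,d);r0,r1,c0,c1=box
    s=np.zeros(d.shape,bool);s[r0:r1,c0:c1]=1
    # key face rows
    out=[]
    for r in range(r0,r1):
        m=s[r]&(P[r,:,2]>150)
        cols=np.where(m)[0]
        if len(cols)<6: continue
        z=np.median(P[r,cols,2])
        o=[ (onz(c,(cols.min()-.5,r),z)[0]+onz(c,(cols.max()+.5,r),z)[0])/2, np.median(P[r,cols,1]), z, len(cols)]
        out.append(o)
    out=np.array(out)
    out=out[np.abs(out[:,3]-np.median(out[:,3]))<3]
    k=out[out[:,2]<270]
    fx=np.polyfit(k[:,2],k[:,0],1);fy=np.polyfit(k[:,2],k[:,1],1);zf=k[:,2].min()
    print("key face: zfoot",zf.round(1),"x at foot",np.polyval(fx,zf).round(2),"xslope deg",np.degrees(fx[0]).round(2),"y ctr at foot",(np.polyval(fy,zf)-13).round(2),"yslope",np.degrees(fy[0]).round(2))
    # collar ring outer edge: contour of z>20 region, keep points at z~24
    m=(s&(P[...,2]>20)&(P[...,2]<30)).astype(np.uint8)
    cs,_=cv2.findContours(m,cv2.RETR_EXTERNAL,cv2.CHAIN_APPROX_NONE)
    q=np.array([onz(c,u,24)[:2] for u in max(cs,key=len)[:,0].astype(float)])
    f=lambda v:np.hypot(q[:,0]-v[0],q[:,1]-v[1])-23.5
    r=least_squares(f,[543,0],loss="soft_l1",f_scale=.5);e=f(r.x);print("collar",r.x.round(2),"inl",(abs(e)<1).sum(),len(e))
    # plate edge
    hsv=cv2.cvtColor(p,cv2.COLOR_RGB2HSV)
    return c,p,d,P,r.x
if __name__=="__main__":
    import sys
    measure(sys.argv[1])
E
python3 m.py w6
python3 - <<'E'
from h import *
c,p,d=load("w6");P=cloud(c,d)
hsv=cv2.cvtColor(p,cv2.COLOR_RGB2HSV)
# plate side edges: rows 150-215, first/last low-sat pixel at plate
L=[];R=[]
for r in range(152,205):
    m=(hsv[r,:,1]<80)&(abs(P[r,:,2]-14.5)<4)&(np.arange(512)>200)&(np.arange(512)<310)
    cols=np.where(m)[0]
    L.append(onz(c,(cols.min()-.5,r),14));
    if r<200:R.append(onz(c,(cols.max()+.5,r),14))
L=np.array(L);R=np.array(R)
l=np.polyfit(L[:,1],L[:,0],1);r=np.polyfit(R[:,1],R[:,0],1)
print("edges angle",90-np.degrees(np.arctan([l[0],r[0]])),"mid x at y=1:",(np.polyval(l,1)+np.polyval(r,1))/2, np.polyval(r,1)-np.polyval(l,1))
# arbor slot hole in collar: z<17 inside collar
F=[]
for y in range(164,182):
    cols=[u for u in range(246,268) if P[y,u,2]<18]
    print(y,cols[:1],cols[-1:],end=";")
E
```

```text
key face: zfoot 218.4 x at foot 535.74 xslope deg -0.03 y ctr at foot 19.43 yslope 0.9
collar [ 5.4261e+02 -1.2000e-01] inl 51 110
edges angle [93.42588406 92.79549604] mid x at y=1: 542.8805072044613 109.84206109380386
164 [246] [246];165 [] [];166 [] [];167 [254] [260];168 [254] [260];169 [254] [260];170 [254] [260];171 [254] [260];172 [254] [260];173 [254] [260];174 [254] [260];175 [254] [260];176 [254] [260];177 [254] [260];178 [259] [260];179 [259] [260];180 [259] [260];181 [259] [260];
```

```bash
python3 - <<'E'
from h import *
c,p,d=load("w6")
for r in(168,170,172):print(onz(c,(253.5,r),24).round(2),onz(c,(260.5,r),24).round(2))
print(onz(c,(257,166.5),24)-np.array([0,14.25,0]))
to(543,0.5,285,93.4)
E
```

```text
[536.56  11.6   24.  ] [547.84  12.06  24.  ]
[536.69   8.31  24.  ] [548.     8.77  24.  ]
[536.83   5.    24.  ] [548.16   5.46  24.  ]
[5.42089471e+02 3.53138437e-02 2.40000000e+01]
at [535.9  21.3 286. ] yaw 92.3 | shift [np.float64(-21.0), np.float64(6.2), np.float64(1.0)] twist -1.1
```

```bash

T='from h import *
print(tilt());to(542.95,2.7,256,93.2)'
python3 -m pendant '[[-4,1.2,3,-0.3,1],[-4,1.2,3,-0.3,1],[-4,1.2,3,-0.3,1],[-3,1.2,3,0,1],[-3,1.2,3,0,1]]'>/dev/null;python3 -c "$T"

```

```text
[ 0.1  -1.49]
at [543.3   2.1 270.4] yaw 93.3 | shift [np.float64(0.6), np.float64(-0.3), np.float64(14.4)] twist 0.1
```

```bash

T='from h import *
print(tilt());to(542.95,2.7,249,93.2)'
python3 -m pendant '[[0.5,-0.3,3,0,1],[0,0,3,0,1],[0,0,3,0,1],[0,0,3,0,1],[0,0,0,0,1]]';python3 -c "$T
c,p,d=snap('wrist','w7');crop(p,200,110,330,250,5,'w7c')
"; python3 m.py w7

```

```text
time_s: 18.68
eef_pos: [542.7, 2.5, 257.1]
orientation: [0.686, 0.727, -0.009, 0.009]
contact_force: [0.3, -0.1, -2.8]
grip_width: 9.5
[ 0.05 -1.47]
at [542.7   2.5 257.1] yaw 93.3 | shift [np.float64(0.1), np.float64(0.3), np.float64(8.1)] twist 0.1Traceback (most recent call last):
  File "m.py", line 31, in <module>
    measure(sys.argv[1])
    ~~~~~~~^^^^^^^^^^^^^
  File "m.py", line 18, in measure
    fx=np.polyfit(k[:,2],k[:,0],1);fy=np.polyfit(k[:,2],k[:,1],1);zf=k[:,2].min()
    raise TypeError("expected non-empty vector for x")
TypeError: expected non-empty vector for x
```

View pics/w7c.png

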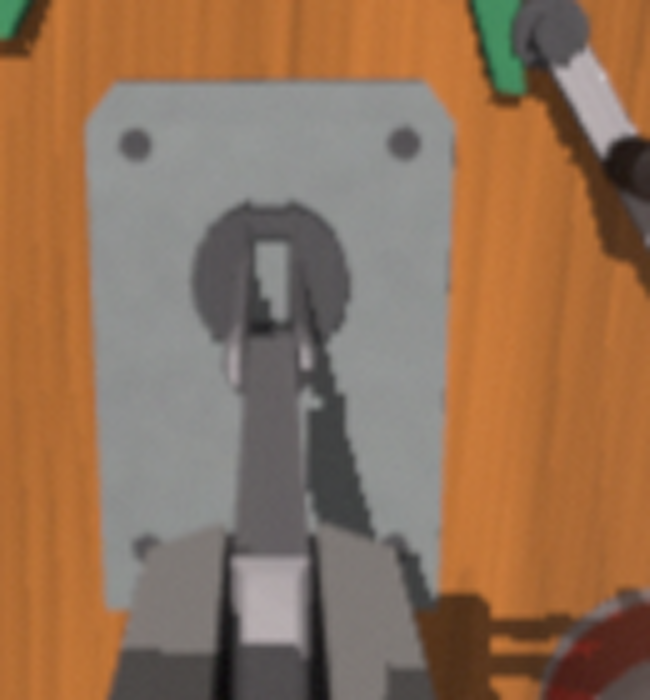

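```bash

T='from h import *
print(tilt());to(542.95,2.7,138,93.2)'
python3 -m pendant '[[0,0.2,4,0,1],[0,0,4,0,1],[0,0,4,0,1],[0,0,0,0,1]]';python3 -c "$T"
python3 -m pendant '[[0,0,4,0,1],[0,0,4,0,1],[0,0,4,0,1],[0,0,0,0,1]]';python3 -c "$T"

```

```text
time_s: 19.23
eef_pos: [543.0, 2.2, 244.5]
orientation: [0.686, 0.727, -0.009, 0.009]
contact_force: [-0.2, 0.9, -2.2]
grip_width: 9.5
[ 0.08 -1.48]
at [543.    2.2 244.5] yaw 93.3 | shift [np.float64(0.5), np.float64(-0.1), np.float64(106.5)] twist 0.1
time_s: 19.73
eef_pos: [542.9, 1.9, 231.6]
orientation: [0.686, 0.727, -0.009, 0.009]
contact_force: [0.4, -1.0, -2.8]
grip_width: 9.8
[ 0.05 -1.48]
at [542.9   1.9 231.6] yaw 93.3 | shift [np.float64(0.8), np.float64(0.1), np.float64(93.6)] twist 0.1
```

```bash

T='from h import *
print(tilt());to(542.95,2.7,138,93.2)'
python3 -m pendant '[[0.3,0,6,0,1],[0.3,0,6,0,1],[0.3,0,6,0,1],[0.3,0,6,0,1],[0.3,0,0,0,1]]';python3 -c "$T"
python3 -m pendant '[[0.2,0,6,0,1],[0.2,0,6,0,1],[0.2,0,6,0,1],[0.2,0,6,0,1],[0.2,0,0,0,1]]';python3 -c "$T"

```

```text
time_s: 20.35
eef_pos: [542.7, 2.9, 205.6]
orientation: [0.686, 0.727, -0.009, 0.009]
contact_force: [0.1, -0.6, -2.8]
grip_width: 9.7
[ 0.03 -1.47]
at [542.7   2.9 205.6] yaw 93.3 | shift [np.float64(-0.2), np.float64(0.3), np.float64(67.6)] twist 0.1
time_s: 20.98
eef_pos: [542.7, 3.3, 179.9]
orientation: [0.686, 0.727, -0.009, 0.009]
contact_force: [0.2, 0.1, -3.1]
grip_width: 10.0
[ 0.04 -1.47]
at [542.7   3.3 179.9] yaw 93.3 | shift [np.float64(-0.6), np.float64(0.2), np.float64(41.9)] twist 0.1
```

```bash

T='from h import *
print(tilt());to(542.95,2.7,138,93.2)'
python3 -m pendant '[[0,0,6,0,1],[0,0,6,0,1],[0,0,6,0,1],[0,0,4,0,1],[0,0,0,0,1]]';python3 -c "$T
c,p,d=snap('wrist','w8');crop(p,200,110,330,290,4,'w8c')"

```

```text
time_s: 21.6
eef_pos: [542.9, 2.6, 156.4]
orientation: [0.686, 0.727, -0.009, 0.009]
contact_force: [0.5, 1.7, -2.4]
grip_width: 10.3
[ 0.05 -1.47]
at [542.9   2.6 156.4] yaw 93.3 | shift [np.float64(0.1), np.float64(0.0), np.float64(18.4)] twist 0.1
```

View pics/w8c.png

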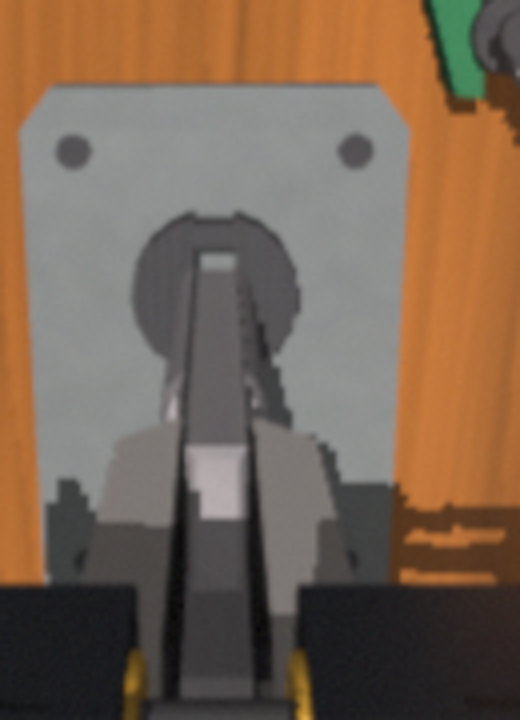

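```bash
python3 - <<'E'
from h import *
c,p,d=load("w8");P=cloud(c,d)
for r in range(166,186):print(r,P[r,250:260,2].round(0), p[r,254].tolist(),P[r,254,1].round(1))
E
```

```text
166 [24. 24. 23. 24. 26. 24. 24. 25. 25. 24.] [82, 78, 80] 22.0
167 [25. 24. 27. 24. 25. 24. 26. 26. 26. 24.] [88, 85, 87] 20.7
168 [24. 23. 24. 25. 26. 24. 26. 24. 24. 24.] [87, 83, 86] 19.8
169 [25. 26. 25. 24. 25. 26. 26. 25. 24. 25.] [90, 86, 88] 18.5
170 [25. 25. 24. 25. 25. 25. 25. 24. 24. 24.] [87, 84, 85] 17.3
171 [25. 24. 25. 26. 25. 25. 24. 24. 25. 24.] [82, 79, 81] 16.1
172 [25. 24. 14. 16. 15. 14. 16. 15. 19. 24.] [77, 77, 77] 12.8
173 [15. 15. 15. 14. 15. nan 14. 14. 20. 24.] [107, 109, 108] 11.6
174 [16. 14. 15. 14. 14. 13. 15. 14. 20. 24.] [137, 139, 138] 10.1
175 [14. 14. 15. 15. 15. 13. 14. nan 19. 25.] [140, 142, 140] 9.1
176 [15. 15. 16. 14. 15. 15. 15. 14. 20. 25.] [136, 137, 137] 7.9
177 [15. 13. 14. 15. 15. 14. 14. 15. 20. 26.] [119, 118, 118] 6.7
178 [43. 41. 42. 41. 42. 42. 43. 41. 42. 30.] [102, 99, 99] 12.2
179 [47. 46. 45. 47. 46. 45. 46. 47. 44. 35.] [100, 96, 97] 12.2
180 [50. 50. 49. 51. 50. 49. 51. 51. 51. 41.] [99, 96, 97] 12.2
181 [54. 54. 56. 54. 54. 55. 54. 55. 55. 44.] [99, 95, 97] 12.2
182 [60. 59. 58. 58. 60. 59. 59. 60. 59. 48.] [99, 95, 96] 12.8
183 [63. 63. 64. 65. 64. 64. 64. 63. 63. 52.] [99, 95, 96] 12.6
184 [68. 68. 68. 68. 67. 67. 68. 67. 67. 56.] [100, 96, 96] 12.5
185 [71. 69. 71. 70. 72. 71. 71. 71. 71. 62.] [99, 95, 96] 12.8
```

```bash

T='from h import *
print(tilt());to(542.95,4.7,138,93.2)'
python3 -m pendant '[[1.2,0,0,0,1],[1.2,0,0,0,1],[0,0,0,0,1]]'; python3 -c "$T"
python3 -m pendant '[[0.1,0,3,0,1],[0.1,0,3,0,1],[0.1,0,3,0,1],[0,0,0,0,1]]';python3 -c "$T"

```

```text
time_s: 22.02
eef_pos: [542.9, 5.1, 156.9]
orientation: [0.686, 0.727, -0.009, 0.01]
contact_force: [-0.6, -0.5, -2.5]
grip_width: 10.1
[ 0.09 -1.49]
at [542.9   5.1 156.9] yaw 93.3 | shift [np.float64(-0.4), np.float64(-0.0), np.float64(18.9)] twist 0.1
time_s: 22.52
eef_pos: [542.9, 5.3, 147.3]
orientation: [0.686, 0.727, -0.009, 0.01]
contact_force: [0.1, -0.6, -3.6]
grip_width: 9.6
[ 0.1  -1.48]
at [542.9   5.3 147.3] yaw 93.3 | shift [np.float64(-0.6), np.float64(-0.0), np.float64(9.3)] twist 0.1
```

```bash

T='from h import *
print(tilt());to(542.95,4.7,138,93.2)'
python3 -m pendant '[[0,0,3,0,1],[0,0,3,0,1],[0,0,0,0,1]]';python3 -c "$T"
python3 -m pendant '[[0,0,2,0,1],[0,0,2,0,1],[0,0,0,0,1]]';python3 -c "$T"

```

```text
time_s: 22.9
eef_pos: [542.9, 5.1, 140.8]
orientation: [0.686, 0.727, -0.009, 0.009]
contact_force: [0.1, 0.9, -2.7]
grip_width: 9.7
[ 0.09 -1.48]
at [542.9   5.1 140.8] yaw 93.3 | shift [np.float64(-0.4), np.float64(0.0), np.float64(2.8)] twist 0.1
time_s: 23.28
eef_pos: [542.9, 5.0, 138.6]
orientation: [0.686, 0.727, -0.009, 0.01]
contact_force: [-0.8, -0.1, -2.1]
grip_width: 9.6
[ 0.14 -1.49]
at [542.9   5.  138.6] yaw 93.3 | shift [np.float64(-0.3), np.float64(0.0), np.float64(0.6)] twist 0.1
```

```bash

python3 -m pendant '[[0,0,1,0,1],[0,0,0,0,0.5],[0,0,0,0,0.5],[0,0,0,0,0.5],[0,0,0,0,0.5]]'
python3 -m pendant '[[0,0,-8,0,0.5],[0,0,-12,0,0.5],[0,0,-12,0,0.5],[0,0,-12,0,0.5],[0,0,-12,0,0.5]]'
python3 -c "
from h import *
print(tilt(),yaw());c,p,d=snap('wrist','w9');P=cloud(c,d);crop(p,180,100,340,290,3.5,'w9c')
s=np.zeros(d.shape,bool);s[120:290,225:290]=1
for z in(120,146,70):
    m=s&(abs(P[...,2]-z)<3);q=np.array([onz(c,u,z)[:2] for u in np.argwhere(m)[:,::-1].astype(float)],np.float32)
    if len(q)>4:print(z,len(q),cv2.minAreaRect(q),np.median(P[m][:,2]))
"
```

```text
time_s: 23.9
eef_pos: [544.9, 4.7, 138.7]
orientation: [0.686, 0.727, -0.007, 0.012]
contact_force: [-0.0, -0.4, -0.1]
grip_width: 45.7
time_s: 24.52
eef_pos: [544.7, 6.3, 198.5]
orientation: [0.686, 0.727, -0.007, 0.012]
contact_force: [0.6, -1.1, 0.5]
grip_width: 46.7
[ 0.43 -1.52] (array([544.65458435,   6.32771431, 198.53477844]), np.float64(93.30743831958462))
120 131 ((542.7939453125, 4.535038948059082), (20.056333541870117, 21.021255493164062), 3.1760528087615967) 119.79543926454373
146 325 ((543.13232421875, 2.2605972290039062), (9.330520629882812, 26.67410659790039), 3.4458651542663574) 146.49824359788846
70 270 ((545.8302001953125, -44.23974609375), (34.78151321411133, 117.60089111328125), 3.082338809967041) 70.43532232673019
```

View pics/w9c.png

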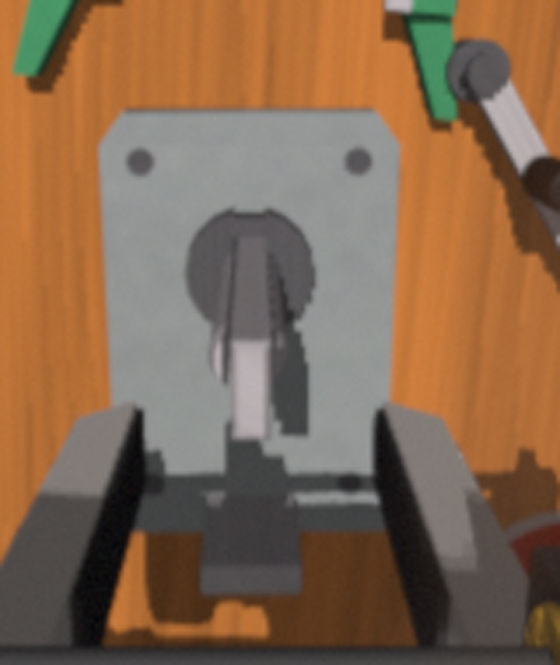

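```bash

T='from h import *
print(tilt());to(435,-245,215,93.4)'
python3 -m pendant '[[-25,-14,-4,0,0],[-25,-14,-4,0,0],[-25,-14,-4,0,0],[-25,-14,0,0,0],[-25,-14,0,0,0]]'>/dev/null
python3 -m pendant '[[-25,-14,0,0,0],[-25,-14,0,0,0],[-25,-14,0,0,0],[-25,-14,0,0,0],[0,0,0,0,0]]'>/dev/null;python3 -c "$T"

```

```text
[ 0.9  -1.63]
at [ 430.7 -232.   221. ] yaw 93.4 | shift [np.float64(-13.2), np.float64(3.5), np.float64(6.0)] twist 0.0
```

```bash

python3 -m pendant '[[-7,2,0,0,0],[-7,2,0,0,0],[0,0,0,0,0]]'>/dev/null
python3 -c "
from h import *
print(tilt(),yaw(),arm.sense()['time_s']);c,p,d=snap('wrist','w10')"
```

```text
[ 0.95 -1.57] (array([ 436.90340146, -244.98421262,  221.64260255]), np.float64(93.48836557061048)) 26.2
```

View pics/w10.png

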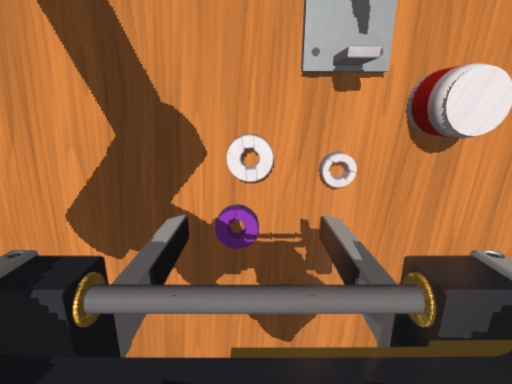

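```bash
python3 - <<'E'
from h import *
c,p,d=load("w10")
a=cv2.resize(p[130:190,220:280],None,fx=6.5,fy=6.5,interpolation=cv2.INTER_CUBIC)
b=cv2.resize(p[140:200,308:368],None,fx=6.5,fy=6.5,interpolation=cv2.INTER_CUBIC)
x=np.hstack([a,b]);x=np.clip((x.astype(float)-120)*1.9,0,255).astype(np.uint8)
cv2.imwrite("pics/w10c.png",x[:,:,::-1])
P=cloud(c,d)
for (r0,r1,c0,c1,D) in((128,192,218,284,64),(142,200,308,370,48)):
    s=np.zeros(d.shape,np.uint8);s[r0:r1,c0:c1]=1
    m=(s>0)&(P[...,2]>21)
    cs,h=cv2.findContours(m.astype(np.uint8),cv2.RETR_CCOMP,cv2.CHAIN_APPROX_NONE)
    cs=sorted(cs,key=len)[::-1]
    q=np.array([onz(c,u,24)[:2] for u in cs[0][:,0].astype(float)],np.float32);(cx,cy),R=cv2.minEnclosingCircle(q)
    print("circ",cx,cy,2*R,"fit",cv2.fitEllipse(q), "z",np.median(P[m][:,2]))
    hq=np.array([onz(c,u,24)[:2] for u in cs[1][:,0].astype(float)],np.float32)
    print("hole",len(hq),hq.mean(0),cv2.fitEllipse(hq),cv2.minAreaRect(hq))
E
```

```text
circ 433.3305358886719 -230.00350952148438 63.727359771728516 fit ((433.3143310546875, -230.0774688720703), (62.414772033691406, 62.60133361816406), 111.2180404663086) z 24.78525091066868
hole 64 [ 433.49152 -229.32698] ((433.43585205078125, -229.8507537841797), (25.61893081665039, 30.98954200744629), 2.955719470977783) ((433.3868713378906, -229.66087341308594), (26.729021072387695, 31.724939346313477), 29.058963775634766)
circ 557.7587890625 -239.20037841796875 48.34632110595703 fit ((557.7981567382812, -239.26809692382812), (46.78681945800781, 47.32094955444336), 57.53382110595703) z 24.690906451169603
hole 58 [ 557.5032  -239.10564] ((557.5907592773438, -239.15835571289062), (25.695322036743164, 30.157777786254883), 67.13090515136719) ((557.7792358398438, -238.99070739746094), (26.681203842163086, 30.460695266723633), 67.20213317871094)
```

View pics/w10c.png

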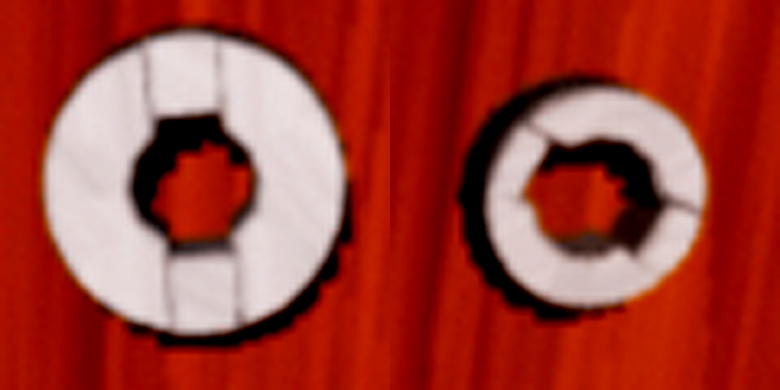

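```bash
python3 - <<'E'
from h import *
c,p,d=load("w10")
def ang(u,v,x0,y0,xo=0):
    A=[onz(c,(x0+(q[0]-xo)/6.5-.4,y0+q[1]/6.5-.4),24) for q in(u,v)];D=A[1]-A[0];print(np.degrees(np.arctan2(D[1],D[0])),(A[0]+A[1])/2)
ang((205,287),(183,75),220,130)
ang((536,174),(650,225),308,140,390)
ang((550,148),(665,200),308,140,390)
ang((523,200),(635,250),308,140,390)
E
```

```text
99.12254687739694 [ 433.66622943 -228.53539981   24.        ]
-20.18208552432281 [ 557.89082407 -238.7454799    24.        ]
-20.270516075988922 [ 560.13768929 -233.09174952   24.        ]
-20.265940597955996 [ 555.73265    -244.43954115   24.        ]
```

```bash

T='from h import *
print(tilt());to(433.5,-229.9,60,93.4)'
python3 -m pendant '[[0,0,-60,0,0],[0,0,0,0,0],[0,0,0,0,0]]'>/dev/null;python3 -c "$T"
python3 -m pendant '[[0,0,-60,0,0],[0,0,0,0,0],[0,0,0,0,0]]'>/dev/null;python3 -c "$T"
python3 -m pendant '[[3,-1,10,0,0],[3,-1,10,0,0],[3,-1,10,0,0],[3,0,10,0,0],[3,0,10,0,0]]'>/dev/null;python3 -c "$T"

```

```text
[ 0.73 -1.36]
at [ 435.1 -240.8  281. ] yaw 93.6 | shift [np.float64(11.0), np.float64(-0.9), np.float64(221.0)] twist 0.2
[ 0.32 -1.03]
at [ 432.6 -237.4  337.5] yaw 93.7 | shift [np.float64(7.4), np.float64(1.4), np.float64(277.5)] twist 0.3
[-0.01 -0.78]
at [ 427.  -221.3  280.1] yaw 93.7 | shift [np.float64(-9.0), np.float64(6.0), np.float64(220.1)] twist 0.3
```

```bash

T='from h import *
print(tilt());to(433.5,-229.9,60,93.4)'
python3 -m pendant '[[-2,2,12,0,0],[-2,2,12,0,0],[-2,2,12,0,0],[-2,0,12,0,0],[0,0,12,0,0]]'>/dev/null;python3 -c "$T"
python3 -m pendant '[[0,0,12,0,0],[0,0,12,0,0],[0,0,12,0,0],[0,0,12,0,0],[0,0,12,0,0]]'>/dev/null;python3 -c "$T"

```

```text
[ 0.01 -0.82]
at [ 434.2 -230.6  216. ] yaw 93.7 | shift [np.float64(0.8), np.float64(-0.7), np.float64(156.0)] twist 0.3
[ 0.01 -0.81]
at [ 434.1 -231.5  151.7] yaw 93.7 | shift [np.float64(1.6), np.float64(-0.5), np.float64(91.7)] twist 0.3
```

```bash

T='from h import *
print(tilt());to(433.5,-229.9,28,93.4)'
python3 -m pendant '[[0.5,0,12,0,0],[0.5,0,12,0,0],[0.5,0,12,0,0],[0.5,0,12,0,0],[0,0,0,0,0]]'>/dev/null;python3 -c "$T
snap('wrist','w11')
snap('top','t2')"

```

```text
[-0.08 -0.74]
at [ 433.4 -229.6   99.2] yaw 93.7 | shift [np.float64(-0.3), np.float64(0.0), np.float64(71.2)] twist 0.3
```

View pics/w11.png

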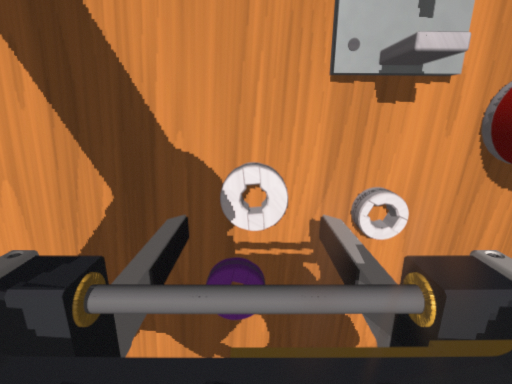

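```bash
python3 - <<'E'
from h import *
c,p,d=load("w11");P=cloud(c,d)
s=np.zeros(d.shape,np.uint8);s[155:240,212:296]=1
m=(s>0)&(P[...,2]>21)
cs,h=cv2.findContours(m.astype(np.uint8),cv2.RETR_CCOMP,cv2.CHAIN_APPROX_NONE);cs=sorted(cs,key=len)[::-1]
q=np.array([onz(c,u,24)[:2] for u in cs[0][:,0].astype(float)],np.float32);print(cv2.minEnclosingCircle(q),cv2.fitEllipse(q))
hq=np.array([onz(c,u,24)[:2] for u in cs[1][:,0].astype(float)],np.float32);print(cv2.fitEllipse(hq))
x=cv2.resize(p[155:240,212:297],None,fx=7,fy=7,interpolation=cv2.INTER_CUBIC);x=np.clip((x.astype(float)-120)*1.9,0,255).astype(np.uint8)
cv2.imwrite("pics/w11c.png",x[:,:,::-1])
E
```

```text
((433.4560852050781, -229.67666625976562), 31.893970489501953) ((433.4607238769531, -229.6487579345703), (62.696529388427734, 62.89881896972656), 144.98873901367188)
((433.4666442871094, -229.45504760742188), (25.215980529785156, 29.981603622436523), 7.685276031494141)
```

View pics/w11c.png

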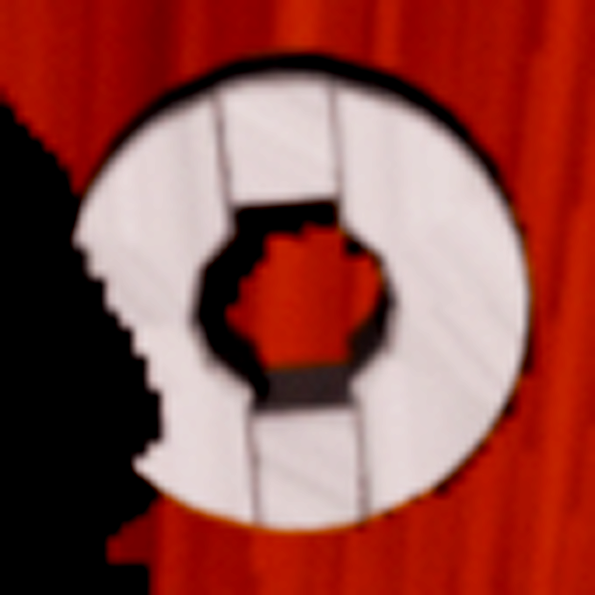

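```bash
python3 - <<'E'
from h import *
c,p,d=load("w11")
A=[onz(c,(212+x/7-.4,155+y/7-.4),24) for x,y in((309,460),(281,145))];D=A[1]-A[0];print(np.degrees(np.arctan2(D[1],D[0])))
E
T='from h import *
print(tilt());to(433.5,-229.7,28,93.4)'
python3 -m pendant '[[0,0,12,0,0],[0,0,12,0,0],[0,0,12,0,0],[0,0,12,0,0],[0,0,12,0,0]]'>/dev/null;python3 -c "$T"

```

```text
98.51222943436015
[ 0.18 -0.93]
at [ 435.3 -231.9   37.6] yaw 93.7 | shift [np.float64(2.3), np.float64(-1.6), np.float64(9.6)] twist 0.3
```

```bash

T='from h import *
print(tilt());to(433.5,-229.7,28,93.4)'
python3 -m pendant '[[1,-1,3,0,0],[1,-0.5,2,0,0],[0,0,0,0,0]]'>/dev/null;python3 -c "$T"

```

```text
[ 0.07 -0.85]
at [ 433.  -229.5   31. ] yaw 93.7 | shift [np.float64(-0.2), np.float64(0.5), np.float64(3.0)] twist 0.3
```

```bash

T='from h import *
print(tilt());to(433.5,-229.7,28,93.4)'
python3 -m pendant '[[0,0.5,3,0,0],[0,0,0,0,1],[0,0,0,0,1],[0,0,0,0,1],[0,0,0,0,1]]';python3 -c "$T"
python3 -m pendant '[[0,0,-6,0,1],[0,0,-10,0,1],[0,0,-10,0,1],[0,0,-10,0,1],[0,0,-10,0,1]]';python3 -c "$T
snap('wrist','w12')"

```

```text
time_s: 31.22
eef_pos: [434.2, -230.0, 28.8]
orientation: [0.684, 0.729, -0.005, 0.007]
contact_force: [0.6, -0.8, 0.2]
grip_width: 63.3
[ 0.18 -0.93]
at [ 434.2 -230.    28.8] yaw 93.7 | shift [np.float64(0.4), np.float64(-0.7), np.float64(0.8)] twist 0.3
time_s: 31.85
eef_pos: [433.6, -228.9, 77.5]
orientation: [0.684, 0.729, -0.005, 0.006]
contact_force: [-0.2, 0.3, -2.3]
grip_width: 63.1
[ 0.13 -0.89]
at [ 433.6 -228.9   77.5] yaw 93.7 | shift [np.float64(-0.8), np.float64(-0.2), np.float64(49.5)] twist 0.3
```

View pics/w12.png

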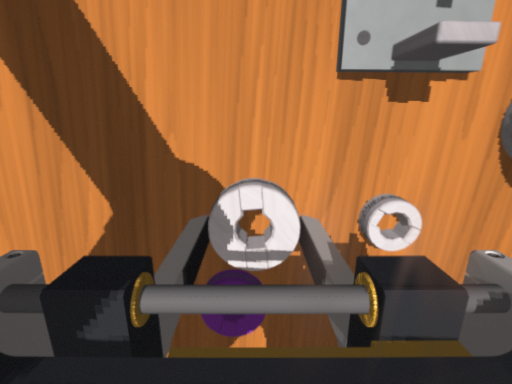

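```bash

T='from h import *
print(tilt());to(543,2,200,88.6)'
python3 -m pendant '[[0,0,-20,0,1],[0,0,-20,0,1],[0,0,-20,0,1],[0,0,-20,0,1],[0,0,-20,0,1]]'>/dev/null
python3 -m pendant '[[0,0,-15,2.5,1],[0,0,-5,2.5,1],[0,0,0,0,1]]';python3 -c "$T"

```

```text
time_s: 32.9
eef_pos: [433.0, -226.6, 204.3]
orientation: [0.716, 0.698, -0.004, 0.008]
contact_force: [0.3, -0.2, -1.8]
grip_width: 62.9
[ 0.28 -0.99]
at [ 433.  -226.6  204.3] yaw 88.5 | shift [np.float64(231.3), np.float64(104.1), np.float64(4.3)] twist -0.1
```

```bash

T='from h import *
print(tilt());to(543,2,200,88.6)'
python3 -m pendant '[[22,10,0,0,1],[22,10,0,0,1],[22,10,0,0,1],[22,10,0,0,1],[22,10,0,0,1]]'>/dev/null
python3 -m pendant '[[22,10,0,0,1],[22,10,0,0,1],[22,10,0,0,1],[22,10,0,0,1],[0,0,0,0,1]]'>/dev/null;python3 -c "$T"

```

```text
[-0.2  -0.87]
at [527.1 -24.2 196.7] yaw 88.9 | shift [np.float64(26.5), np.float64(15.4), np.float64(-3.3)] twist 0.3
```

```bash

T='from h import *
print(tilt());to(543,2,200,88.6)'
python3 -m pendant '[[6,4,-1,0,1],[6,4,-1,0,1],[6,4,-1,0,1],[6,3,0,0,1],[0,0,0,0,1]]'>/dev/null;python3 -c "$T
snap('wrist','w13')"

```

```text
[-0.28 -0.92]
at [542.7  -0.8 199. ] yaw 88.9 | shift [np.float64(2.8), np.float64(0.3), np.float64(-1.0)] twist 0.3
```

View pics/w13.png

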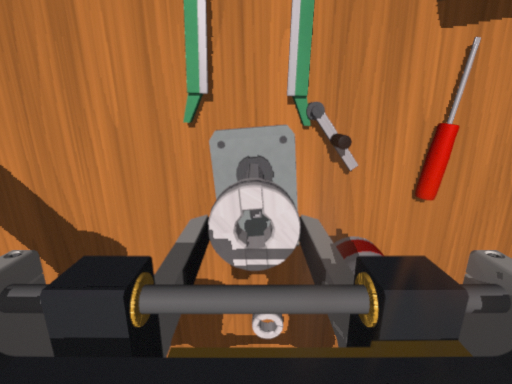

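```bash
python3 - <<'E'
from h import *
c,p,d=load("w13");P=cloud(c,d)
x=cv2.resize(p[140:275,200:310],None,fx=5,fy=5,interpolation=cv2.INTER_CUBIC);x=np.clip((x.astype(float)-30)*1.5,0,255).astype(np.uint8)
cv2.imwrite("pics/w13c.png",x[:,:,::-1])
for r in range(160,240,4): print(r,[ (int(v) if v==v else -9) for v in P[r,236:276:2,2]])
E
```

```text
160 [15, 14, 13, 24, 24, 24, 25, 25, 24, 24, 24, 25, 24, 23, 24, 21, 16, 13, 13, 14]
164 [15, 17, 25, 24, 25, 24, 24, 24, 25, 27, 26, 25, 26, 25, 25, 24, 24, 14, 15, 16]
168 [14, 25, 25, 26, 23, 25, 25, 49, 51, 52, 53, 32, 24, 24, 25, 24, 25, 25, 14, 15]
172 [24, 25, 25, 25, 24, 34, 51, 72, 74, 75, 74, 56, 47, 25, 24, 26, 25, 25, 24, 16]
176 [24, 24, 25, 23, 25, 62, 66, 93, 94, 93, 96, 96, 71, 55, 24, 24, 24, 23, 24, 14]
180 [15, 24, 24, 174, 176, 178, 178, 178, 179, 181, 180, 181, 178, 174, 175, 24, 26, 25, 15, 16]
184 [181, 184, 184, 186, 188, 188, 189, 190, 190, 191, 191, 190, 188, 186, 186, 185, 185, 184, 182, 175]
188 [191, 194, 193, 195, 195, 195, 194, 195, 194, 195, 194, 195, 194, 194, 195, 193, 193, 191, 190, 188]
192 [194, 194, 194, 194, 196, 195, 195, 195, 195, -9, 196, 194, 194, 194, 194, 195, 194, 195, 196, 195]
196 [195, 196, 196, 195, 195, 194, 195, 194, 194, 194, 194, 194, 195, 194, 194, 193, 195, 194, 195, 195]
200 [195, 194, 193, 196, 195, 195, 194, 195, 195, 194, 194, 195, 194, 194, 194, 194, 195, 196, 195, 194]
204 [194, 195, 194, 195, 195, 195, 194, 194, 194, 195, 195, 196, 193, 193, 195, 195, 195, 194, 195, 194]
208 [195, 196, 194, 194, 195, 195, 194, 195, 194, 195, 193, 195, 195, 194, 195, 195, 194, 195, 194, 196]
212 [194, 194, 194, 193, 14, 15, 15, 145, 146, 146, 145, 145, 144, 193, 195, 194, 194, 195, 194, 194]
216 [194, 195, 194, 193, 14, 15, 15, 145, 146, 147, 148, 145, 145, 14, 14, 193, 195, 193, 195, 194]
220 [195, 194, 14, 14, 14, 15, 14, 15, 16, 16, 15, 15, 15, 14, 14, 15, 14, 193, 194, 194]
224 [193, 172, 15, 13, 14, 13, 14, 14, 15, 14, 14, 13, 15, 14, 13, 15, 15, 178, 194, 194]
228 [185, 178, 174, 14, 15, 14, 14, 15, 16, 13, 14, 13, 14, 14, 14, 14, 175, 182, 191, 194]
232 [189, 183, 180, 176, 174, 16, 14, 15, 14, 15, 14, 15, 15, 14, 175, 178, 182, 186, 194, 195]
236 [193, 189, 185, 184, 181, 178, 16, 15, 15, 15, 14, 172, 173, 174, 182, 184, 188, 189, 193, 194]
```

View pics/w13c.png

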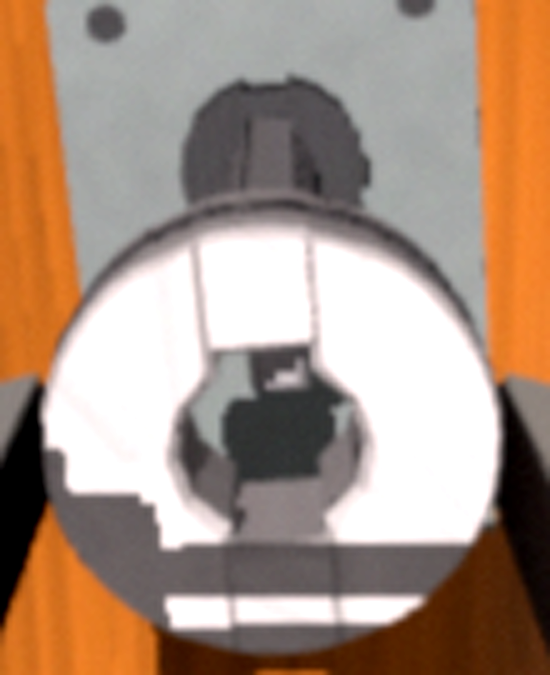

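```bash
cat > w.py <<'E'
from h import *
def wheel(name,zt,box,zk=146):
    c,p,d=load(name);P=cloud(c,d);r0,r1,c0,c1=box
    s=np.zeros(d.shape,bool);s[r0:r1,c0:c1]=1
    m=s&(abs(P[...,2]-zt)<3.0)
    cs,h=cv2.findContours(m.astype(np.uint8),cv2.RETR_CCOMP,cv2.CHAIN_APPROX_NONE);cs=sorted(cs,key=len)[::-1]
    q=np.array([onz(c,u,zt)[:2] for u in cs[0][:,0].astype(float)],np.float32);print("wheel circ",cv2.minEnclosingCircle(q),"z",np.median(P[m][:,2]))
    A=P[m];A=A[np.isfinite(A).all(1)];k=np.linalg.lstsq(np.c_[A[:,:2],np.ones(len(A))],A[:,2],rcond=None)[0];print("wheel tilt deg",np.degrees(k[:2]).round(2))
    hq=np.array([onz(c,u,zt)[:2] for u in cs[1][:,0].astype(float)],np.float32);print("hole",cv2.minEnclosingCircle(hq),hq.mean(0),cv2.fitEllipse(hq))
    m=s&(abs(P[...,2]-zk)<3)
    v=np.argwhere(m)[:,::-1].astype(float)
    if len(v)>5:
        q=np.array([onz(c,u,zk)[:2] for u in v],np.float32);print("key pts",len(q),q.min(0),q.max(0),cv2.minAreaRect(q))
    return c,p,d,P
E
python3 - <<'E'
from w import *
c,p,d,P=wheel("w13",194.5,(180,275,200,310))
A=[onz(c,(200+x/5-.4,140+y/5-.4),194.5) for x,y in((285,580),(257,290))];D=A[1]-A[0];print(np.degrees(np.arctan2(D[1],D[0])))
E
```

```text
wheel circ ((543.960205078125, 5.7576069831848145), 36.911651611328125) z 194.87071153880635
wheel tilt deg [-0.36 -0.17]
hole ((543.0629272460938, 0.2585609257221222), 15.616974830627441) [5.432755e+02 3.905457e-01] ((543.1912231445312, 0.35546255111694336), (24.696683883666992, 29.43840789794922), 4.27046537399292)
key pts 92 [538.9265   -11.054938] [548.4383    -3.637672] ((543.6444702148438, -7.3523077964782715), (7.394920825958252, 9.488205909729004), 89.21577453613281)
93.94291373342509
```

```bash

T='from h import *
print(tilt());to(542.6,0.7,177,88.6)'
python3 -m pendant '[[0.7,0,5,0,1],[0.8,0,5,0,1],[0.3,0,5,0.2,1],[0.2,0,3,0,1],[0,0,0,0,1]]'>/dev/null;python3 -c "$T
snap('wrist','w14')
from w import *
wheel('w14',177.5,(170,285,195,315))"

```

```text
[-0.38 -0.95]
at [5.417e+02 3.000e-01 1.792e+02] yaw 88.6 | shift [np.float64(0.4), np.float64(0.9), np.float64(2.2)] twist 0.0
wheel circ ((542.9839477539062, 7.968708515167236), 39.67916488647461) z 175.25045860913272
wheel tilt deg [-0.18  0.09]
hole ((547.117919921875, 0.43151336908340454), 21.517597198486328) [543.87146     1.8259602] ((543.0064086914062, 1.5918958187103271), (26.64263916015625, 37.41594696044922), 6.775278091430664)
key pts 234 [538.5039    -10.5806875] [548.62585    4.851851] ((543.7865600585938, -2.9364356994628906), (9.859919548034668, 15.786674499511719), 3.1899728775024414)
```

```bash

python3 -m pendant '[[0.3,0.5,0,0,1],[0.2,0.4,0,0,1],[0,0,0,0,1]]'>/dev/null;python3 -c "
from w import *
print(tilt());to(542.6,0.9,150,88.6)
snap('wrist','w15')
c,p,d,P=wheel('w15',175,(170,285,195,315))
x=cv2.resize(p[170:290,195:315],None,fx=5,fy=5,interpolation=cv2.INTER_CUBIC)
cv2.imwrite('pics/w15c.png',x[:,:,::-1])"

```

```text
[-0.3  -0.95]
at [543.2   0.8 179.8] yaw 88.6 | shift [np.float64(0.1), np.float64(-0.6), np.float64(29.8)] twist 0.0
wheel circ ((544.4953002929688, 8.18187427520752), 40.35511779785156) z 175.65368087051664
wheel tilt deg [-0.36 -0.21]
hole ((543.8291015625, 1.6428780555725098), 15.844446182250977) [543.65375     1.3653103] ((543.685791015625, 1.8226960897445679), (24.43408203125, 29.68151092529297), 4.538291931152344)
key pts 233 [538.4421   -11.107874] [548.60254    5.049703] ((543.8090209960938, -2.9288721084594727), (9.917662620544434, 16.00163459777832), 3.5553691387176514)
```

View pics/w15c.png

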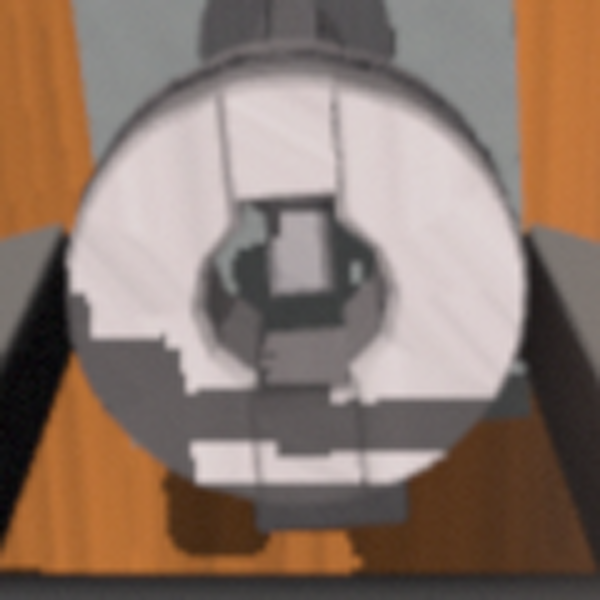

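```bash

T='from h import *
print(tilt());to(543.0,0.9,70,88.6)'
python3 -m pendant '[[0.1,-0.2,4,0,1],[0.1,0,4,0,1],[0,0,0,0,1]]';python3 -c "$T"
python3 -m pendant '[[0.1,0,4,0,1],[0.1,0,4,0,1],[0,0,0,0,1]]';python3 -c "$T"

```

```text
time_s: 36.3
eef_pos: [542.7, 0.9, 171.1]
orientation: [0.716, 0.698, -0.008, 0.004]
contact_force: [-0.2, -0.4, -1.5]
grip_width: 63.3
[-0.32 -0.96]
at [542.7   0.9 171.1] yaw 88.6 | shift [np.float64(0.0), np.float64(0.3), np.float64(101.1)] twist 0.0
time_s: 36.67
eef_pos: [542.6, 0.9, 162.3]
orientation: [0.716, 0.698, -0.008, 0.004]
contact_force: [-0.2, -0.2, -1.6]
grip_width: 62.9
[-0.34 -0.95]
at [542.6   0.9 162.3] yaw 88.6 | shift [np.float64(-0.0), np.float64(0.4), np.float64(92.3)] twist 0.0
```

```bash

T='from h import *
print(tilt());to(542.9,0.9,70,88.6)'
python3 -m pendant '[[0.1,0.3,5,0,1],[0.1,0,5,0,1],[0.1,0,5,0,1],[0,0,0,0,1]]';python3 -c "$T"
python3 -m pendant '[[0.1,0,6,0,1],[0.1,0,6,0,1],[0.1,0,6,0,1],[0.1,0,6,0,1],[0,0,0,0,1]]';python3 -c "$T"

```

```text
time_s: 37.17
eef_pos: [542.7, 1.0, 146.2]
orientation: [0.716, 0.698, -0.008, 0.004]
contact_force: [-0.6, -0.2, -1.6]
grip_width: 62.8
[-0.36 -0.95]
at [542.7   1.  146.2] yaw 88.6 | shift [np.float64(-0.1), np.float64(0.2), np.float64(76.2)] twist 0.0
time_s: 37.8
eef_pos: [542.5, 1.0, 120.3]
orientation: [0.716, 0.698, -0.008, 0.004]
contact_force: [0.3, 0.0, -1.1]
grip_width: 63.0
[-0.37 -0.95]
at [542.5   1.  120.3] yaw 88.6 | shift [np.float64(-0.1), np.float64(0.4), np.float64(50.3)] twist 0.0
```

```bash

T='from h import *
print(tilt());to(542.9,0.9,68,88.6)'
python3 -m pendant '[[0.1,0.3,6,0,1],[0.1,0,6,0,1],[0.1,0,6,0,1],[0.1,0,6,0,1],[0,0,0,0,1]]';python3 -c "$T"
python3 -m pendant '[[0.1,0.2,6,0,1],[0.1,0,6,0,1],[0.1,0,6,0,1],[0,0,0,0,1]]';python3 -c "$T"

```

```text
time_s: 38.42
eef_pos: [542.8, 1.0, 94.6]
orientation: [0.716, 0.698, -0.008, 0.004]
contact_force: [-0.7, -0.0, -2.1]
grip_width: 62.8
[-0.36 -0.95]
at [542.8   1.   94.6] yaw 88.6 | shift [np.float64(-0.1), np.float64(0.1), np.float64(26.6)] twist 0.0
time_s: 38.92
eef_pos: [543.1, 1.0, 75.4]
orientation: [0.716, 0.698, -0.008, 0.004]
contact_force: [-0.0, 1.1, -1.7]
grip_width: 63.2
[-0.34 -0.95]
at [543.1   1.   75.4] yaw 88.6 | shift [np.float64(-0.1), np.float64(-0.2), np.float64(7.4)] twist 0.0
```

Now down a few more mm and release.

```bash

T='from h import *
print(tilt());to(542.9,0.9,68,88.6)'
python3 -m pendant '[[0,0,3,0,1],[0,0,3,0,1],[0,0,0,0,1],[0,0,0,0,1]]';python3 -c "$T"
python3 -m pendant '[[0,0,0,0,0.1],[0,0,0,0,0.1],[0,0,0,0,0.1],[0,0,0,0,0.1]]'
python3 -m pendant '[[0,0,-8,0,0.1],[0,0,-12,0,0.1],[0,0,-12,0,0.1],[0,0,-12,0,0.1],[0,0,-12,0,0.1]]'
python3 -m pendant '[[0,0,-12,0,0.1],[0,0,-12,0,0.1],[0,0,-12,0,0.1],[0,0,-12,0,0.1],[0,0,0,0,0.1]]'
python3 -c "
from w import *
print(tilt(),yaw())
c,p,d=snap('wrist','w16');P=cloud(c,d)
m=(abs(P[...,2]-48)<6);m[240:]=0;A=P[m]
print(m.sum(),np.median(A[:,2]));k=np.linalg.lstsq(np.c_[A[:,:2],np.ones(len(A))],A[:,2],rcond=None)[0];print(np.degrees(k[:2]))"

```

```text
time_s: 39.42
eef_pos: [543.4, 0.8, 69.3]
orientation: [0.716, 0.698, -0.008, 0.004]
contact_force: [0.8, -0.0, -1.9]
grip_width: 63.2
[-0.3  -0.96]
at [543.4   0.8  69.3] yaw 88.6 | shift [np.float64(0.1), np.float64(-0.5), np.float64(1.3)] twist 0.0
time_s: 39.92
eef_pos: [544.4, 0.7, 70.4]
orientation: [0.716, 0.698, -0.007, 0.005]
contact_force: [-0.0, -0.2, -0.4]
grip_width: 84.7
time_s: 40.55
eef_pos: [544.6, 1.7, 130.4]
orientation: [0.716, 0.698, -0.007, 0.005]
contact_force: [-0.5, -0.8, 1.2]
grip_width: 84.3
time_s: 41.18
eef_pos: [545.5, 2.5, 183.4]
orientation: [0.716, 0.698, -0.006, 0.006]
contact_force: [-0.7, 0.4, -0.7]
grip_width: 84.8
[ 0.04 -1.  ] (array([545.51787322,   2.51890986, 183.4206502 ]), np.float64(88.60590669556173))
1660 48.73152056217057
[-0.00620779 -0.45752496]
```

View pics/w16.png

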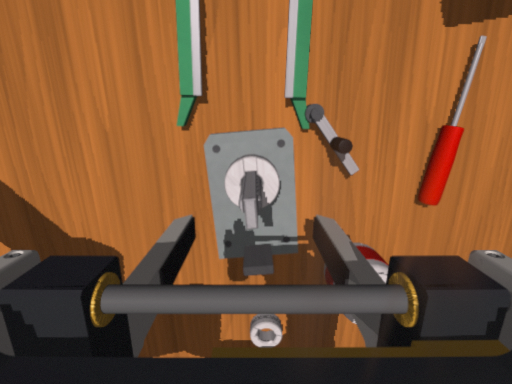

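```bash

T='from h import *
print(tilt());to(557,-255,215,120)'
python3 -m pendant '[[-25,1,-6,0,0],[-25,1,-6,0,0],[-25,1,-6,0,0],[-25,1,-6,0,0],[-25,1,0,0,0]]'>/dev/null
python3 -m pendant '[[-25,0,0,-6,0],[-25,0,0,-6,0],[-25,0,0,-6,0],[-25,0,0,-6,0],[-15,0,0,-6,0]]'>/dev/null;python3 -c "$T"

```

```text
[-0.86 -0.66]
at [ 562.9 -239.1  203.4] yaw 119.7 | shift [np.float64(-10.9), np.float64(-13.0), np.float64(-11.6)] twist -0.3
```

```bash

T='from h import *
print(tilt());to(557,-255,215,120)'
python3 -m pendant '[[-6,-6,-5,0,0],[-4,-6,-5,0,0],[0,0,0,0,0]]'>/dev/null;python3 -c "$T
c,p,d=snap('wrist','w17')"

```

```text
[-1.02 -0.55]
at [ 556.3 -254.3  212.8] yaw 119.5 | shift [np.float64(-0.9), np.float64(0.3), np.float64(-2.2)] twist -0.5
```

View pics/w17.png

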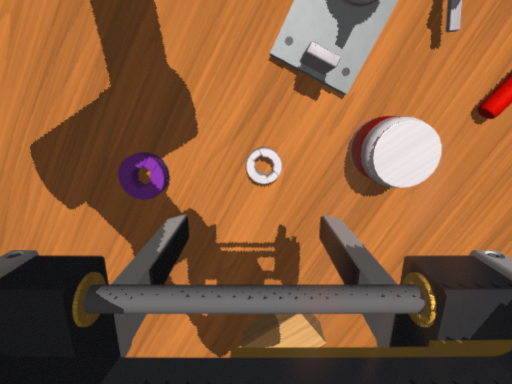

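```bash
cat >> w.py <<'E'
def flat(name,box,zt=24,f=7):
    c,p,d=load(name);P=cloud(c,d);r0,r1,c0,c1=box
    s=np.zeros(d.shape,bool);s[r0:r1,c0:c1]=1
    m=s&(P[...,2]>zt-3)&(P[...,2]<zt+4)
    cs,h=cv2.findContours(m.astype(np.uint8),cv2.RETR_CCOMP,cv2.CHAIN_APPROX_NONE);cs=sorted(cs,key=len)[::-1]
    q=np.array([onz(c,u,zt)[:2] for u in cs[0][:,0].astype(float)],np.float32);print("circ",cv2.minEnclosingCircle(q),"z",np.median(P[m][:,2]))
    hq=np.array([onz(c,u,zt)[:2] for u in cs[1][:,0].astype(float)],np.float32);print("hole",cv2.minEnclosingCircle(hq),cv2.fitEllipse(hq))
    x=cv2.resize(p[r0:r1,c0:c1],None,fx=f,fy=f,interpolation=cv2.INTER_CUBIC);x=np.clip((x.astype(float)-120)*1.9,0,255).astype(np.uint8)
    cv2.imwrite(f"pics/{name}c.png",x[:,:,::-1])
E
python3 -c "
from w import *
flat('w17',(138,195,235,292))
to(557.6,-239.2,100,120)"
```

```text
circ ((558.3510131835938, -239.3492431640625), 23.895793914794922) z 24.718906029931176
hole ((558.4973754882812, -239.69773864746094), 16.219505310058594) ((558.4781494140625, -239.53524780273438), (25.440954208374023, 30.693418502807617), 69.0968246459961)
at [ 556.3 -253.9  212.6] yaw 119.5 | shift [np.float64(12.2), np.float64(8.4), np.float64(112.6)] twist -0.5
```

```bash

T='from h import *
print(tilt());to(558.3,-239.4,32,120)'
python3 -m pendant '[[4,3,25,0,0],[4,3,25,0,0],[4,3,25,0,0],[0,0,25,0,0],[0,0,0,0,0]]'>/dev/null;python3 -c "$T
c,p,d=snap('wrist','w18')"

```

```text
[-0.89 -0.53]
at [ 556.4 -236.5  111.6] yaw 119.5 | shift [np.float64(-3.4), np.float64(0.2), np.float64(79.6)] twist -0.5
```

View pics/w18.png

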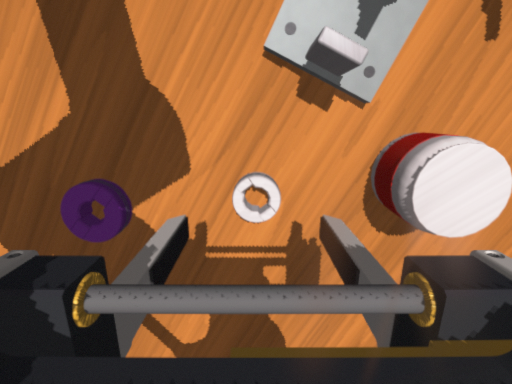

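```bash
python3 -c "
from w import *
flat('w18',(165,230,224,289),f=9)"
```

```text
circ ((558.3704833984375, -238.9902801513672), 24.059423446655273) z 24.645366714792303
hole ((558.3167114257812, -239.03863525390625), 16.0634708404541) ((558.3142700195312, -238.94003295898438), (24.759429931640625, 30.132715225219727), 70.01258087158203)
```

View pics/w18c.png

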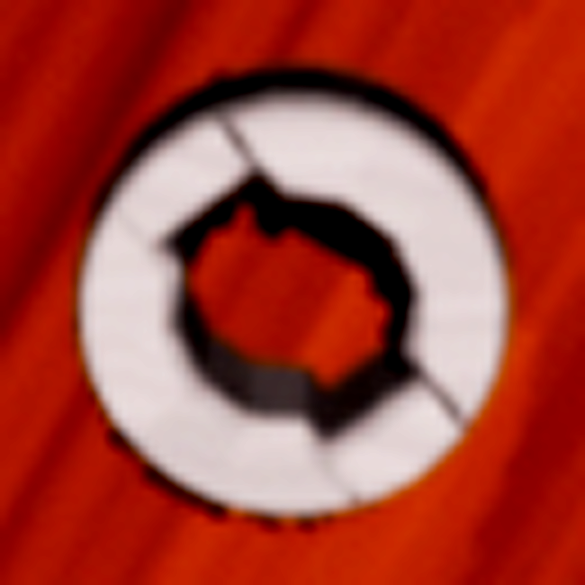

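```bash
python3 -c "
from w import *
c,p,d=load('w18')
for pr in (((215,209),(365,396)),((258,175),(405,360)),((172,243),(325,432))):
    A=[onz(c,(224+x/9-.4,165+y/9-.4),24) for x,y in pr];D=A[1]-A[0];print(np.degrees(np.arctan2(D[1],D[0])))"
T='from h import *
print(tilt());to(558.3,-239.0,30,120)'
python3 -m pendant '[[-1.5,0,14,0,0],[-1.5,0,14,0,0],[0,0,14,0,0],[0,0,14,0,0],[0,0,12,0,0]]'>/dev/null;python3 -c "$T"

```

```text
-22.818267366131288
-22.823097529699517
-22.820924932145306
[-0.42 -0.78]
at [ 560.4 -241.7   43.9] yaw 119.5 | shift [np.float64(3.4), np.float64(-0.5), np.float64(13.9)] twist -0.5
```

```bash

T='from h import *
print(tilt());to(558.3,-239.0,23,120)'
python3 -m pendant '[[1.5,0,6,0,0],[1.5,0,6,0,0],[0,0,4,0,0],[0,0,0,0,0]]'>/dev/null;python3 -c "$T"

```

```text
[-0.52 -0.72]
at [ 558.1 -238.9   25.7] yaw 119.5 | shift [np.float64(-0.2), np.float64(0.1), np.float64(2.7)] twist -0.5
```

```bash

T='from h import *
print(tilt());to(558.3,-239.0,22,120)'
python3 -m pendant '[[0,0,3,0,0],[0,0,0,0,1],[0,0,0,0,1],[0,0,0,0,1],[0,0,0,0,1]]';python3 -c "$T"
python3 -m pendant '[[0,0,0,0,1],[0,0,-6,0,1],[0,0,-12,0,1],[0,0,-18,0,1],[0,0,-18,0,1]]'
python3 -m pendant '[[0,0,-20,0,1],[0,0,-20,0,1],[0,0,-20,0,1],[0,0,-20,0,1],[0,0,-20,0,1]]';python3 -c "$T"

```

```text
time_s: 45.32
eef_pos: [559.0, -239.4, 23.6]
orientation: [0.504, 0.864, -0.008, 0.001]
contact_force: [0.1, -0.9, -0.4]
grip_width: 57.5
[-0.39 -0.8 ]
at [ 559.  -239.4   23.6] yaw 119.5 | shift [np.float64(0.7), np.float64(-0.4), np.float64(1.6)] twist -0.5
time_s: 45.95
eef_pos: [558.2, -238.0, 79.1]
orientation: [0.504, 0.864, -0.008, -0.001]
contact_force: [0.5, 0.4, -0.9]
grip_width: 47.1
time_s: 46.58
eef_pos: [559.0, -236.4, 186.6]
orientation: [0.504, 0.864, -0.008, 0.0]
contact_force: [0.1, 0.7, -0.7]
grip_width: 47.2
[-0.41 -0.78]
at [ 559.  -236.4  186.6] yaw 119.5 | shift [np.float64(-1.9), np.float64(-1.8), np.float64(164.6)] twist -0.5
```

```bash

T='from h import *
print(tilt());to(543,1,200,54.1)'
python3 -m pendant '[[0,0,-4,9.5,1],[0,0,-4,9.5,1],[0,0,-4,9.5,1],[0,0,-4,9.5,1],[0,0,-2,9.5,1]]'>/dev/null
python3 -m pendant '[[0,0,0,9.5,1],[0,0,0,8,1],[0,0,0,0,1]]';python3 -c "$T"

```

```text
time_s: 47.58
eef_pos: [559.2, -235.9, 214.9]
orientation: [0.897, 0.441, -0.003, 0.009]
contact_force: [0.4, 0.3, -0.4]
grip_width: 47.1
[ 0.11 -1.05]
at [ 559.2 -235.9  214.9] yaw 52.4 | shift [np.float64(177.7), np.float64(-157.4), np.float64(14.9)] twist -1.7
```

```bash

T='from h import *
print(tilt());to(543,1,200,54.1)'
python3 -m pendant '[[17,-15,0,0,1],[17,-15,0,0,1],[17,-15,0,0,1],[17,-15,0,0,1],[17,-15,0,0,1]]'>/dev/null
python3 -m pendant '[[17,-15,0,0,1],[17,-15,0,0,1],[17,-15,0,-0.8,1],[17,-15,0,-0.8,1],[0,0,0,0,1]]'>/dev/null;python3 -c "$T"

```

```text
[ 0.09 -0.82]
at [539.2 -11.  212.4] yaw 55.0 | shift [np.float64(12.0), np.float64(-3.8), np.float64(12.4)] twist 0.9
```

```bash

T='from h import *
print(tilt());to(543,1,200,54.1)'
python3 -m pendant '[[5,-2,3,0.5,1],[5,-2,3,0.4,1],[0,0,3,0,1],[0,0,0,0,1]]'>/dev/null;python3 -c "$T
from w import *
snap('wrist','w19')
c,p,d,P=wheel('w19',yaw()[0][2]+0.5,(160,275,200,310))
crop(p,195,140,315,280,4,'w19c')"

```

```text
[ 0.08 -0.9 ]
at [541.8  -0.9 202.4] yaw 54.0 | shift [np.float64(2.2), np.float64(-0.2), np.float64(2.4)] twist -0.1
wheel circ ((547.5211181640625, 5.4063825607299805), 35.220516204833984) z 203.23222504261935
wheel tilt deg [ 0.54 -0.9 ]
hole ((543.486083984375, 0.27904272079467773), 15.747398376464844) [5.4361578e+02 3.1744808e-01] ((543.6268310546875, 0.36137598752975464), (24.36927032470703, 29.639801025390625), 3.632681369781494)
key pts 17 [539.4901   -10.679182] [547.90607  15.56983] ((543.7941284179688, 2.4548587799072266), (26.849773406982422, 6.073956489562988), 84.33104705810547)
```

View pics/w19c.png

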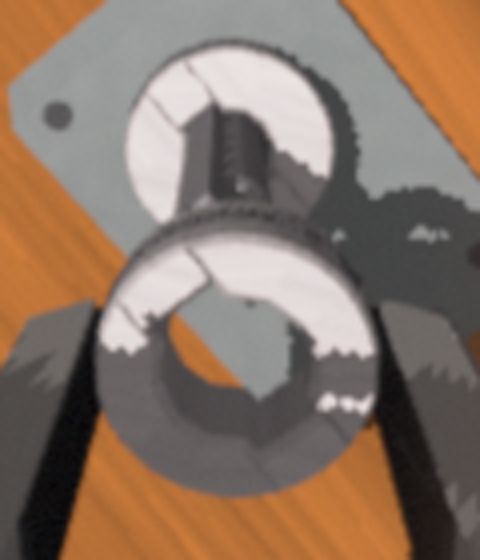

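```bash

T='from h import *
print(tilt());to(541.7,0.7,178,54.1)'
python3 -m pendant '[[0.8,-0.7,6,0,1],[0.7,-0.5,6,0,1],[0,0,6,0,1],[0,0,4,0,1],[0,0,0,0,1]]'>/dev/null;python3 -c "$T
from w import *
snap('wrist','w20')
c,p,d,P=wheel('w20',yaw()[0][2]+0.5,(160,285,190,320))
crop(p,195,140,315,280,4,'w20c')"

```

```text
[ 0.05 -0.91]
at [541.7   0.  178.5] yaw 53.9 | shift [np.float64(0.6), np.float64(-0.4), np.float64(0.5)] twist -0.2
wheel circ ((546.9325561523438, 6.273936748504639), 35.56090545654297) z 179.42882814351907
wheel tilt deg [ 0.53 -0.86]
hole ((543.9962768554688, 1.190081238746643), 15.78791332244873) [543.6343     1.282644] ((543.5595703125, 1.3325581550598145), (24.284029006958008, 29.71186065673828), 2.3331615924835205)
key pts 173 [538.4971   -10.876034] [548.9718      5.8988976] ((543.4270629882812, -2.317755699157715), (9.241541862487793, 17.08738136291504), 6.634100914001465)
```

View pics/w20c.png

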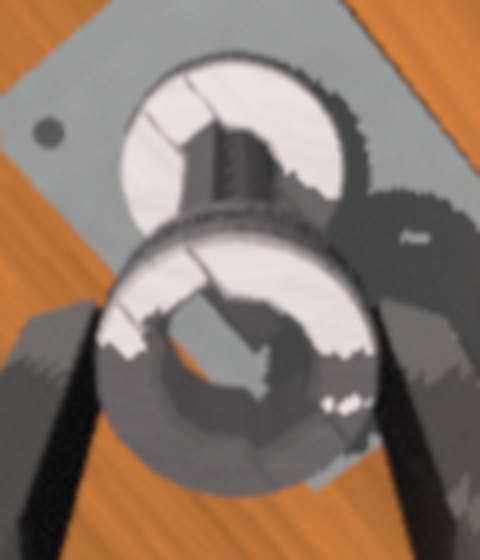

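```bash

T='from h import *
print(tilt());to(541.3,0.5,71,54.1)'
python3 -m pendant '[[0.2,-0.5,3,0,1],[0,-0.1,4,0,1],[0,0,0,0,1]]';python3 -c "$T"
python3 -m pendant '[[0.1,-0.1,4,0,1],[0.1,0,4,0,1],[0,0,0,0,1]]';python3 -c "$T"

```

```text
time_s: 50.42
eef_pos: [541.7, 0.4, 171.6]
orientation: [0.891, 0.453, -0.003, 0.008]
contact_force: [-0.9, -0.2, -1.3]
grip_width: 47.1
[ 0.12 -0.91]
at [5.417e+02 4.000e-01 1.716e+02] yaw 53.9 | shift [np.float64(-0.2), np.float64(-0.4), np.float64(100.6)] twist -0.2
time_s: 50.8
eef_pos: [541.8, 0.5, 163.1]
orientation: [0.891, 0.453, -0.003, 0.008]
contact_force: [-0.1, -0.2, -0.5]
grip_width: 46.9
[ 0.12 -0.91]
at [5.418e+02 5.000e-01 1.631e+02] yaw 53.9 | shift [np.float64(-0.3), np.float64(-0.4), np.float64(92.1)] twist -0.2
```

```bash

T='from h import *
print(tilt());to(541.4,0.5,71,54.1)'
python3 -m pendant '[[0,-0.3,5,0,1],[0.1,0,5,0,1],[0.1,0,5,0,1],[0,0,0,0,1]]';python3 -c "$T"
python3 -m pendant '[[0.1,-0.1,6,0,1],[0.1,0,6,0,1],[0.1,-0.1,6,0,1],[0.1,0,6,0,1],[0,0,0,0,1]]';python3 -c "$T"

```

```text
time_s: 51.3
eef_pos: [541.6, 0.7, 146.8]
orientation: [0.891, 0.453, -0.003, 0.007]
contact_force: [0.9, -0.4, -1.5]
grip_width: 47.0
[ 0.1  -0.91]
at [541.6   0.7 146.8] yaw 53.9 | shift [np.float64(-0.2), np.float64(-0.1), np.float64(75.8)] twist -0.2
time_s: 51.92
eef_pos: [541.7, 0.7, 120.9]
orientation: [0.891, 0.453, -0.003, 0.007]
contact_force: [-0.4, 0.3, -1.0]
grip_width: 47.3
[ 0.09 -0.91]
at [541.7   0.7 120.9] yaw 53.9 | shift [np.float64(-0.4), np.float64(-0.1), np.float64(49.9)] twist -0.2
```

```bash

T='from h import *
print(tilt());to(541.4,0.5,71,54.1)'
python3 -m pendant '[[0.1,-0.3,6,0,1],[0.1,0,6,0,1],[0.1,-0.1,6,0,1],[0.1,0,6,0,1],[0,0,0,0,1]]';python3 -c "$T"
python3 -m pendant '[[0,-0.1,5,0,1],[0.1,0,5,0,1],[0,-0.1,5,0,1],[0,0,3,0,1],[0,0,0,0,1]]';python3 -c "$T"

```

```text
time_s: 52.55
eef_pos: [541.7, 0.9, 95.3]
orientation: [0.891, 0.453, -0.003, 0.007]
contact_force: [-0.4, 0.7, -1.2]
grip_width: 47.2
[ 0.09 -0.91]
at [541.7   0.9  95.3] yaw 53.9 | shift [np.float64(-0.5), np.float64(0.0), np.float64(24.3)] twist -0.2
time_s: 53.18
eef_pos: [541.9, 0.8, 76.2]
orientation: [0.891, 0.453, -0.003, 0.008]
contact_force: [0.4, 0.3, -1.1]
grip_width: 47.3
[ 0.12 -0.91]
at [541.9   0.8  76.2] yaw 53.9 | shift [np.float64(-0.5), np.float64(-0.3), np.float64(5.2)] twist -0.2
```

```bash

python3 -m pendant '[[0,0,2,0,1],[0,0,1.5,0,1],[0,0,0,0,1]]'
python3 -m pendant '[[0,0,0,0,0.3],[0,0,0,0,0.3],[0,0,0,0,0.3],[0,0,0,0,0.3]]'
python3 -m pendant '[[0,0,-8,0,0.3],[0,0,-12,0,0.3],[0,0,-12,0,0.3],[0,0,-12,0,0.3],[0,0,-12,0,0.3]]'
python3 -m pendant '[[0,0,-12,0,0.3],[0,0,-12,0,0.3],[0,0,-12,0,0.3],[0,0,-12,0,0.3],[0,0,0,0,0.3]]'
python3 -c "
from w import *
print(tilt(),yaw())
c,p,d=snap('wrist','w21');P=cloud(c,d);crop(p,150,100,350,300,3,'w21c')
for z,w in((72,4),(48,3),(146,3)):
    m=(abs(P[...,2]-z)<w);m[250:]=0;m[:,:180]=0;m[:,320:]=0;A=P[m]
    k=np.linalg.lstsq(np.c_[A[:,:2],np.ones(len(A))],A[:,2],rcond=None)[0];print(z,m.sum(),np.median(A[:,2]),np.degrees(k[:2]),A.min(0),A.max(0))"

```

```text
time_s: 53.55
eef_pos: [542.2, 0.7, 72.7]
orientation: [0.891, 0.453, -0.002, 0.008]
contact_force: [-0.3, -0.5, -1.4]
grip_width: 47.2
time_s: 54.05
eef_pos: [542.9, 0.6, 73.5]
orientation: [0.891, 0.453, -0.002, 0.008]
contact_force: [-0.3, -0.5, 0.2]
grip_width: 65.9
time_s: 54.68
eef_pos: [542.8, 1.6, 133.6]
orientation: [0.891, 0.453, -0.001, 0.008]
contact_force: [-0.0, -0.8, 0.2]
grip_width: 65.9
time_s: 55.3
eef_pos: [543.2, 2.4, 186.6]
orientation: [0.891, 0.453, -0.0, 0.009]
contact_force: [-0.1, -0.3, 0.5]
grip_width: 65.6
[ 0.47 -0.95] (array([543.2028277 ,   2.38534351, 186.5690545 ]), np.float64(53.900141044421005))
72 788 72.59399003209614 [-0.31866703 -0.26766167] [520.0472635  -92.49496233  68.05333919] [567.47787621  24.86370546  75.70386219]
48 736 48.66966174390816 [-0.12322932  0.04521829] [511.81481595 -94.40043554  45.10440667] [645.63544108  51.51123156  50.99031998]
146 382 146.4125890810224 [-2.95730966 -0.86031833] [537.80926411 -11.46520218 143.10047833] [549.21553848  14.97929573 148.59335558]
```

View pics/w21c.png

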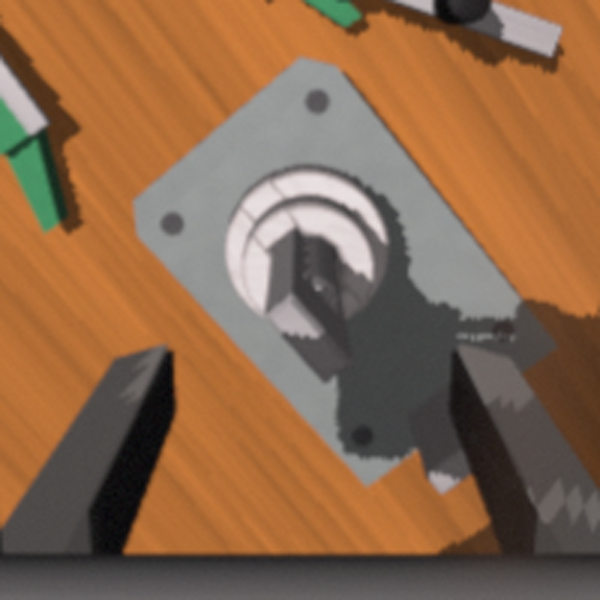

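```bash
python3 -c "
from h import *
a=snap('top','t3')[1];b=snap('scene','s3')[1]
cv2.imwrite('pics/ts3.png',np.vstack([cv2.resize(a,(400,300)),cv2.resize(b,(400,300))])[:,:,::-1])"
```

```text
(no output)
```

View pics/t3.png

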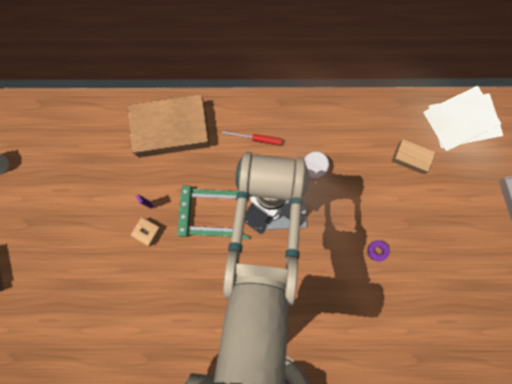

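View pics/s3.png

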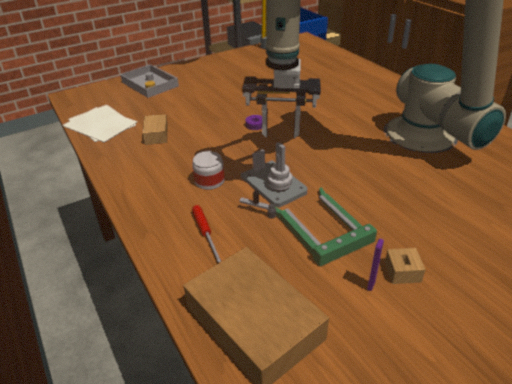

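```bash

T='from h import *
print(tilt());to(549,-112,190,93.4)'
python3 -m pendant '[[0,0,-4,-10,0],[0,0,0,-10,0],[0,0,0,-10,0],[0,0,0,-9.5,0],[0,0,0,0,0]]'>/dev/null;python3 -c "$T"

```

```text
[-0.15 -0.88]
at [539.9   2.7 185.4] yaw 94.6 | shift [np.float64(-115.1), np.float64(-0.0), np.float64(-4.6)] twist 1.2
```

```bash

T='from h import *
print(tilt());to(549,-112,190,93.4)'
python3 -m pendant '[[-22,0,-1,0.6,0],[-22,0,-1,0.6,0],[-22,0,-1,0,0],[-22,0,-1,0,0],[-22,0,0,0,0]]'>/dev/null;python3 -m pendant '[[0,0,0,0,0],[0,0,0,0,0]]'>/dev/null;python3 -c "$T
c,p,d=snap('wrist','w22');P=cloud(c,d)
m=(abs(P[...,2]-70.5)<2);m[280:]=0;m[:,:200]=0;m[:,320:]=0
n,l,st,ce=cv2.connectedComponentsWithStats(m.astype(np.uint8))
for i in range(1,n):
    if st[i,4]>60:
        q=np.array([onz(c,u,70)[:2] for u in np.argwhere(l==i)[:,::-1].astype(float)],np.float32);print(st[i],cv2.minAreaRect(q))
"

```

```text
[-0.48 -0.72]
at [ 545.  -108.5  187.9] yaw 92.3 | shift [np.float64(-3.6), np.float64(3.9), np.float64(-2.1)] twist -1.1
[238  57  40  49 295] ((550.7734375, -4.189476013183594), (48.00135040283203, 30.78656578063965), 54.34450149536133)
[242 173  33  12 350] ((548.761474609375, -98.62975311279297), (34.73046112060547, 12.202974319458008), 2.3894288539886475)
```

View pics/w22.png

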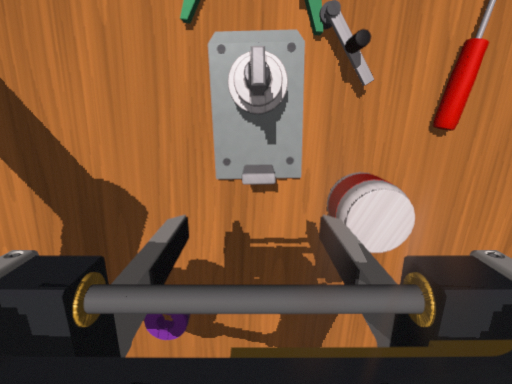

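```bash

T='from h import *
print(tilt());to(548.8,-98.6,58,93)'
python3 -m pendant '[[5,2,14,-0.4,0],[5,2,14,-0.4,0],[0,0,14,0,0],[0,0,14,0,0],[0,0,14,0,0]]'>/dev/null;python3 -c "$T"
python3 -m pendant '[[0,0,14,0,0.3],[0,0,14,0,0.3],[0,0,0,0,0.3]]'>/dev/null;python3 -c "$T"

```

```text
[-0.51 -0.69]
at [547.8 -95.9 112.9] yaw 93.3 | shift [np.float64(-2.7), np.float64(0.9), np.float64(54.9)] twist 0.3
[-0.68 -0.64]
at [546.4 -96.4  81.2] yaw 93.2 | shift [np.float64(-2.3), np.float64(2.2), np.float64(23.2)] twist 0.2
```

```bash

T='from h import *
print(tilt());to(548.8,-98.6,58,93)'
python3 -m pendant '[[-1,1,8,0,0.3],[-1,1,8,0,0.3],[0,0,5,0,0.3],[0,0,0,0,0.3]]'>/dev/null;python3 -c "$T"
python3 -m pendant '[[0,0,0,0,1],[0,0,0,0,1],[0,0,0,0,1],[0,0,0,0,1],[0,0,0,0,1]]';python3 -c "$T"

```

```text
[-0.55 -0.68]
at [549.4 -99.1  59.7] yaw 93.2 | shift [np.float64(0.5), np.float64(-0.6), np.float64(1.7)] twist 0.2
time_s: 59.12
eef_pos: [549.1, -99.3, 60.3]
orientation: [0.687, 0.727, -0.008, 0.001]
contact_force: [0.1, -0.8, 0.2]
grip_width: 36.1
[-0.55 -0.72]
at [549.1 -99.3  60.3] yaw 93.3 | shift [np.float64(0.7), np.float64(-0.2), np.float64(2.3)] twist 0.3
```

```bash

T='from h import *
print(tilt());to(528,-99,60,87.45)'
python3 -m pendant '[[0,-4.5,0,1.2,1],[0,-4.5,0,1.2,1],[0,-4.5,0,1.2,1],[0,-4.5,0,1.2,1],[0,-4,0,1.2,1]]';python3 -c "$T
c,p,d=snap('wrist','w23')"

```

```text
time_s: 59.75
eef_pos: [529.6, -101.2, 60.6]
orientation: [0.727, 0.687, -0.006, 0.005]
contact_force: [3.0, -2.2, -2.9]
grip_width: 35.8
[-0.13 -0.86]
at [ 529.6 -101.2   60.6] yaw 86.7 | shift [np.float64(2.1), np.float64(-1.7), np.float64(0.6)] twist -0.7
```

View pics/w23.png

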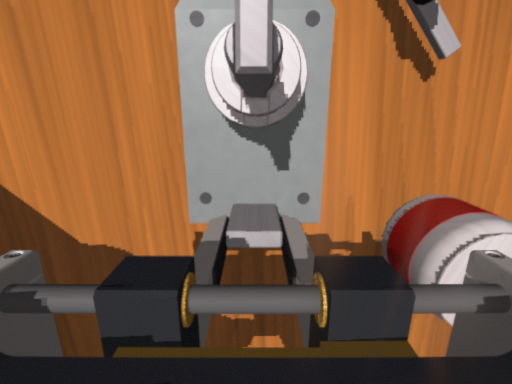

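```bash
cat > pal.py <<'E'
from h import *
def pal(name,r0,r1,c0=120,c1=400):
    c,p,d=load(name);P=cloud(c,d);hsv=cv2.cvtColor(p,cv2.COLOR_RGB2HSV);L=[];R=[]
    for r in range(r0,r1):
        m=(hsv[r,:,1]<80)&(abs(P[r,:,2]-14.5)<4);m[:c0]=0;m[c1:]=0
        k=np.where(m)[0]
        if len(k)<4: continue
        L.append(onz(c,(k.min()-.5,r),14));R.append(onz(c,(k.max()+.5,r),14))
    L=np.array(L);R=np.array(R);l=np.polyfit(L[:,1],L[:,0],1);rr=np.polyfit(R[:,1],R[:,0],1)
    y=L[:,1].mean();print("angles",90-np.degrees(np.arctan([l[0],rr[0]])),"mid x",(np.polyval(l,y)+np.polyval(rr,y))/2,"at y",y,"w",np.polyval(rr,y)-np.polyval(l,y))
if __name__=="__main__":
    import sys;pal(sys.argv[1],int(sys.argv[2]),int(sys.argv[3]))
E
python3 pal.py w23 20 195
```

```text
angles [86.52427737 86.65685481] mid x 535.3363998295998 at y -18.0790036073045 w 110.47143303228108
```

```bash

T='from h import *
print(tilt());to(530,-52,60,87.45)'
python3 -m pendant '[[8,-1,0,-0.2,1],[10,-1,0,-0.2,1],[10,-0.6,0,-0.2,1],[10,0,0,-0.2,1],[0,0,0,0,1]]';python3 -c "$T
c,p,d=snap('wrist','w24')"

```

```text
time_s: 60.42
eef_pos: [525.8, -66.7, 60.4]
orientation: [0.721, 0.693, -0.01, 0.006]
contact_force: [2.6, 3.3, -3.8]
grip_width: 35.9
[-0.35 -1.33]
at [525.8 -66.7  60.4] yaw 87.7 | shift [np.float64(14.9), np.float64(3.6), np.float64(0.4)] twist 0.2
```

View pics/w24.png

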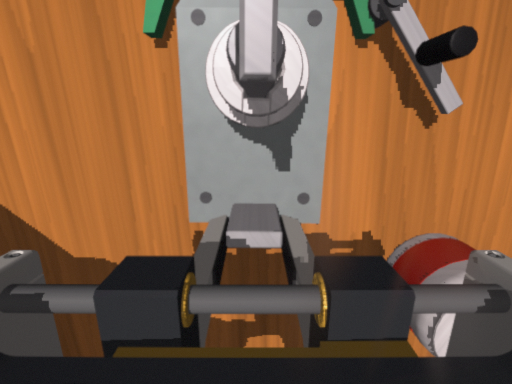

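```bash
cat > mouth.py <<'E'
from h import *
import sys
def mouth(name,rows):
    c,p,d=load(name);hsv=cv2.cvtColor(p,cv2.COLOR_RGB2HSV);P=cloud(c,d)
    g=(hsv[...,0]>60)&(hsv[...,0]<95)&(hsv[...,1]>80)
    for r in rows:
        k=np.where(g[r]&(abs(P[r,:,2]-16)<2.5))[0];l=k[k<256];q=k[k>256]
        if len(l) and len(q):
            a=onz(c,(l.max()+.5,r),16);b=onz(c,(q.min()-.5,r),16);print(r,a[:2].round(1),b[:2].round(1),"mid",((a+b)/2)[:2].round(1),"w",(b-a)[0].round(1))
mouth(sys.argv[1],range(0,60,4))
E
python3 mouth.py w24; python3 pal.py w24 20 195
```

```text
0 [473.   86.2] [597.3  80.9] mid [535.2  83.6] w 124.3
4 [472.1  83.9] [598.1  78.6] mid [535.1  81.2] w 126.0
8 [471.1  81.5] [600.3  76.1] mid [535.7  78.8] w 129.2
12 [470.1  79.2] [601.1  73.7] mid [535.6  76.5] w 131.0
16 [469.1  76.8] [601.2  71.3] mid [535.1  74.1] w 132.1
20 [467.4  74.5] [602.   68.9] mid [534.7  71.7] w 134.7
24 [466.4  72.1] [603.6  66.4] mid [535.   69.2] w 137.2
28 [465.3  69.7] [604.4  63.9] mid [534.9  66.8] w 139.1
32 [465.   67.2] [605.3  61.4] mid [535.1  64.3] w 140.3
angles [87.00852362 84.50580638] mid x 531.1732867624083 at y 15.199810539780668 w 111.59637684722344
```

```bash

T='from h import *
print(tilt());to(533,-20,60,87.45)'
python3 -m pendant '[[8,1,0,0,1],[10,0.8,0,0,1],[10,0.8,0,0,1],[10,0,0,0,1],[0,0,0,0,1]]';python3 -c "$T
c,p,d=snap('wrist','w25')"
python3 mouth.py w25; python3 pal.py w25 80 195

```

```text
time_s: 61.1
eef_pos: [528.0, -34.9, 60.4]
orientation: [0.72, 0.694, -0.016, 0.01]
contact_force: [0.9, 4.0, -3.2]
grip_width: 35.7
[-0.55 -2.05]
at [528.  -34.9  60.4] yaw 87.9 | shift [np.float64(15.1), np.float64(4.4), np.float64(0.4)] twist 0.4
28 [479.8  99.8] [592.4  95.3] mid [536.1  97.5] w 112.7
32 [478.8  97.3] [593.2  92.9] mid [536.   95.1] w 114.4
36 [477.8  94.9] [594.1  90.4] mid [535.9  92.7] w 116.3
40 [476.1  92.5] [594.9  87.9] mid [535.5  90.2] w 118.8
44 [475.1  90.1] [595.7  85.4] mid [535.4  87.7] w 120.6
48 [473.4  87.6] [597.3  82.8] mid [535.3  85.2] w 123.9
52 [472.4  85.1] [598.1  80.3] mid [535.2  82.7] w 125.7
56 [471.3  82.6] [599.7  77.7] mid [535.5  80.1] w 128.3
angles [87.12318584 85.2208133 ] mid x 532.0087928021765 at y 24.957855387772998 w 111.01598918170725
```

View pics/w25.png

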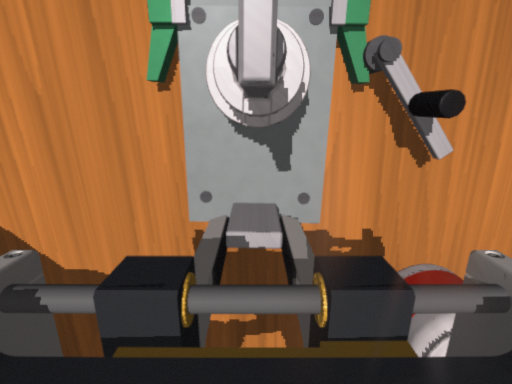

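```bash

T='from h import *
print(tilt());to(536.8,100,60,87.45)'
python3 -m pendant '[[8,0.8,0,0.1,1],[10,0.6,0,0.1,1],[10,0.4,0,0,1],[10,0.4,0,0,1],[0,0,0,0,1]]';python3 -c "$T"
python3 -m pendant '[[8,0.4,0,0,1],[10,0.3,0,0,1],[10,0.3,0,0,1],[10,0.3,0,0,1],[0,0,0,0,1]]';python3 -c "$T
c,p,d=snap('wrist','w26')"
python3 pal.py w26 100 195

```

```text
time_s: 61.78
eef_pos: [530.7, -5.4, 60.4]
orientation: [0.719, 0.694, -0.023, 0.015]
contact_force: [1.9, 5.3, -2.5]
grip_width: 35.7
[-0.7  -3.01]
at [530.7  -5.4  60.4] yaw 88.0 | shift [np.float64(105.6), np.float64(2.4), np.float64(0.4)] twist 0.5
time_s: 62.4
eef_pos: [533.2, 23.2, 60.3]
orientation: [0.717, 0.696, -0.029, 0.021]
contact_force: [2.2, 4.7, -1.7]
grip_width: 35.6
[-0.75 -4.07]
at [533.2  23.2  60.3] yaw 88.3 | shift [np.float64(76.8), np.float64(1.4), np.float64(0.3)] twist 0.9
angles [85.55308441 85.93175099] mid x 539.7300128568578 at y 73.82414925613654 w 116.55053294177088
```

View pics/w26.png

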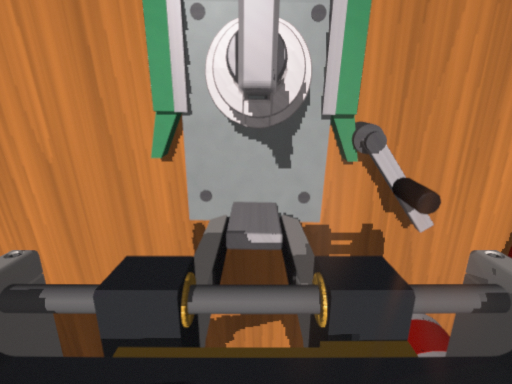

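```bash

T='from h import *
print(tilt());to(536.8,100,60,87.45)'
python3 -m pendant '[[22,0.4,0,0,1],[22,0.4,0,0,1]]';python3 -c "$T"

```

```text
time_s: 62.7
eef_pos: [535.6, 57.9, 60.2]
orientation: [0.715, 0.698, -0.036, 0.027]
contact_force: [-2.8, -12.5, 11.6]
grip_width: 35.3
[-0.74 -5.08]
at [535.6  57.9  60.2] yaw 88.6 | shift [np.float64(42.1), np.float64(0.2), np.float64(0.2)] twist 1.2
```

```bash

T='from h import *
print(tilt());to(536.8,100,60,87.45)'
python3 -m pendant '[[16,0,0,0.3,1],[16,0,0,0.3,1],[0,0,0,0,1]]';python3 -c "$T"

```

```text
time_s: 63.08
eef_pos: [536.4, 83.7, 60.1]
orientation: [0.717, 0.695, -0.04, 0.032]
contact_force: [1.0, 5.7, -4.8]
grip_width: 35.6
[-0.74 -5.84]
at [536.4  83.7  60.1] yaw 88.3 | shift [np.float64(16.3), np.float64(-0.1), np.float64(0.1)] twist 0.8
```

```bash

T='from h import *
print(tilt());to(536.8,100,60,87.45)'
python3 -m pendant '[[12,0,0,0.3,1],[0,0,0,0,1]]';python3 -c "$T"
python3 -m pendant '[[8,0,0,0,1],[0,0,0,0,1]]';python3 -c "$T
c,p,d=snap('wrist','w27')"

```

```text
time_s: 63.32
eef_pos: [536.7, 92.5, 60.1]
orientation: [0.718, 0.694, -0.042, 0.034]
contact_force: [1.1, 6.6, -2.0]
grip_width: 36.1
[-0.75 -6.17]
at [536.7  92.5  60.1] yaw 88.1 | shift [np.float64(7.5), np.float64(-0.2), np.float64(0.1)] twist 0.6
time_s: 63.58
eef_pos: [536.9, 97.5, 60.1]
orientation: [0.718, 0.694, -0.044, 0.036]
contact_force: [-0.2, 6.2, 0.8]
grip_width: 35.7
[-0.78 -6.5 ]
at [536.9  97.5  60.1] yaw 88.1 | shift [np.float64(2.5), np.float64(-0.2), np.float64(0.1)] twist 0.7
```

View pics/w27.png

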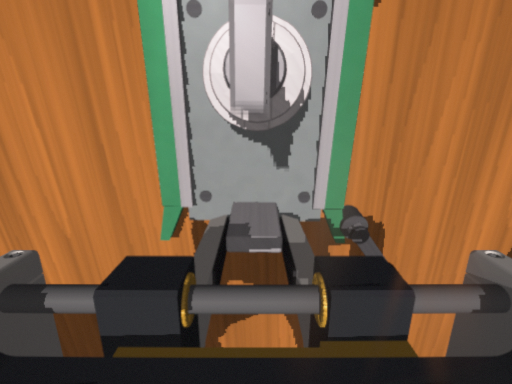

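```bash

T='from h import *
print(tilt());to(536.8,100,60,87.45)'
python3 -m pendant '[[6,0,0,0,1],[0,0,0,0,1]]';python3 -c "$T"
python3 -m pendant '[[6,0,0,0,1],[0,0,0,0,1]]';python3 -c "$T"

```

```text
time_s: 63.88
eef_pos: [537.1, 100.5, 60.0]
orientation: [0.717, 0.695, -0.047, 0.038]
contact_force: [0.3, 4.2, 2.8]
grip_width: 35.7
[-0.79 -6.84]
at [537.1 100.5  60. ] yaw 88.2 | shift [np.float64(-0.5), np.float64(-0.3), np.float64(0.0)] twist 0.8
time_s: 64.12
eef_pos: [536.8, 101.7, 59.9]
orientation: [0.716, 0.696, -0.051, 0.041]
contact_force: [-0.4, 4.8, 2.1]
grip_width: 35.8
[-0.88 -7.4 ]
at [536.8 101.7  59.9] yaw 88.4 | shift [np.float64(-1.7), np.float64(0.0), np.float64(-0.1)] twist 1.0
```

```bash

T='from h import *
print(tilt());to(536.8,60,200,87.45)'
python3 -m pendant '[[0,0,0,0,0.2],[0,0,0,0,0.2],[0,0,0,0,0.2],[0,0,0,0,0.2]]'; python3 -c "$T"
python3 -m pendant '[[-3,0,-20,0,0.2],[-5,0,-25,0,0.2],[-5,0,-30,0,0.2],[-5,0,-30,0,0.2],[0,0,0,0,0.2]]'; python3 -c "$T
c,p,d=snap('wrist','w28')"

```

```text
time_s: 64.62
eef_pos: [535.0, 102.6, 58.0]
orientation: [0.715, 0.696, -0.052, 0.039]
contact_force: [0.1, -0.3, -0.5]
grip_width: 71.8
[-1.13 -7.35]
at [535.  102.6  58. ] yaw 88.5 | shift [np.float64(-42.6), np.float64(3.0), np.float64(-142.0)] twist 1.0
time_s: 65.25
eef_pos: [535.7, 98.5, 166.0]
orientation: [0.715, 0.696, -0.053, 0.038]
contact_force: [-0.5, 0.1, 0.3]
grip_width: 75.0
[-1.32 -7.34]
at [535.7  98.5 166. ] yaw 88.5 | shift [np.float64(-38.4), np.float64(2.1), np.float64(-34.0)] twist 1.0
```

View pics/w28.png

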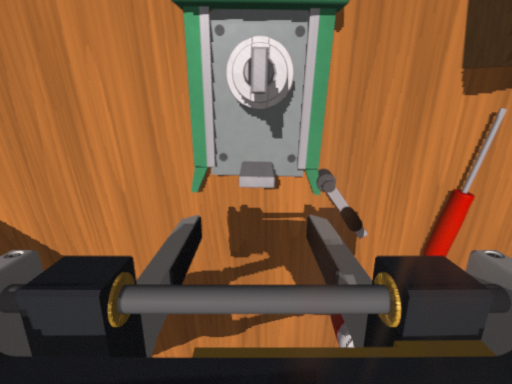

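```bash
python3 -c "
from h import *
c,p,d=load('w28');P=cloud(c,d);crop(p,170,0,350,200,3,'w28c')
for col in(235,250,285):
  print(col,[(r,round(float(P[r,col,1]),1),round(float(P[r,col,2]))) for r in range(0,16)])
m=(abs(P[...,2]-70.5)<2);m[200:]=0;m[:150]=0;m[:,:230]=0;m[:,285:]=0
q=np.array([onz(c,u,70)[:2] for u in np.argwhere(m)[:,::-1].astype(float)],np.float32);print(cv2.minAreaRect(q))
for col in (215,225,300):
  print([(r,round(float(P[r,col,1]),1),round(float(P[r,col,2]))) for r in range(168,182)])
for col in (202,318):
  print([(r,round(float(P[r,col,1]),1),round(float(P[r,col,2]))) for r in range(158,172)])
"
```

```text
235 [(0, 258.6, 41), (1, 258.2, 39), (2, 257.8, 38), (3, 257.6, 36), (4, 258.3, 29), (5, 257.8, 28), (6, 258.0, 23), (7, 258.2, 18), (8, 258.0, 15), (9, 257.5, 14), (10, 256.4, 15), (11, 255.6, 15), (12, 254.9, 14), (13, 253.9, 15), (14, 253.6, 13), (15, 252.3, 15)]
250 [(0, 258.5, 39), (1, 257.7, 40), (2, 257.3, 38), (3, 257.5, 34), (4, 257.6, 30), (5, 257.5, 27), (6, 257.5, 23), (7, 257.6, 19), (8, 257.9, 13), (9, 257.0, 14), (10, 255.7, 16), (11, 255.2, 15), (12, 254.4, 14), (13, 253.4, 15), (14, 252.7, 15), (15, 251.6, 16)]
285 [(0, 257.6, 39), (1, 256.7, 40), (2, 256.1, 39), (3, 255.9, 36), (4, 255.5, 35), (5, 256.2, 28), (6, 256.1, 25), (7, 255.8, 22), (8, 256.1, 17), (9, 255.9, 14), (10, 254.9, 15), (11, 254.1, 15), (12, 253.2, 15), (13, 252.7, 13), (14, 251.7, 14), (15, 250.6, 16)]
((537.2066650390625, 99.2839126586914), (11.72594928741455, 35.090721130371094), 88.73780822753906)
[(168, 96.9, 15), (169, 96.3, 17), (170, 94.5, 15), (171, 93.1, 15), (172, 91.9, 15), (173, 90.9, 16), (174, 89.3, 15), (175, 83.4, 2), (176, 81.8, 1), (177, 80.5, 1), (178, 79.0, 1), (179, 77.6, 0),
[... 290 characters left out ...]
3.6, 16), (170, 92.0, 15), (171, 90.6, 14), (172, 89.4, 14), (173, 88.5, 15), (174, 87.3, 16), (175, 85.7, 15), (176, 84.2, 14), (177, 78.2, 1), (178, 76.6, 0), (179, 75.4, 1), (180, 74.4, 2), (181, 72.7, 1)]
[(158, 111.8, 23), (159, 110.2, 22), (160, 109.5, 23), (161, 108.5, 24), (162, 107.0, 23), (163, 105.8, 23), (164, 104.4, 22), (165, 103.1, 22), (166, 102.1, 23), (167, 98.8, 16), (168, 97.9, 17), (169, 96.7, 17), (170, 95.4, 17), (171, 94.0, 17)]
[(158, 108.7, 23), (159, 107.2, 22), (160, 106.5, 24), (161, 105.1, 23), (162, 103.6, 22), (163, 102.5, 22), (164, 101.6, 23), (165, 100.2, 23), (166, 99.3, 23), (167, 98.1, 23), (168, 96.7, 23), (169, 88.3, 1), (170, 86.6, 0), (171, 86.2, 3)]
```

View pics/w28c.png

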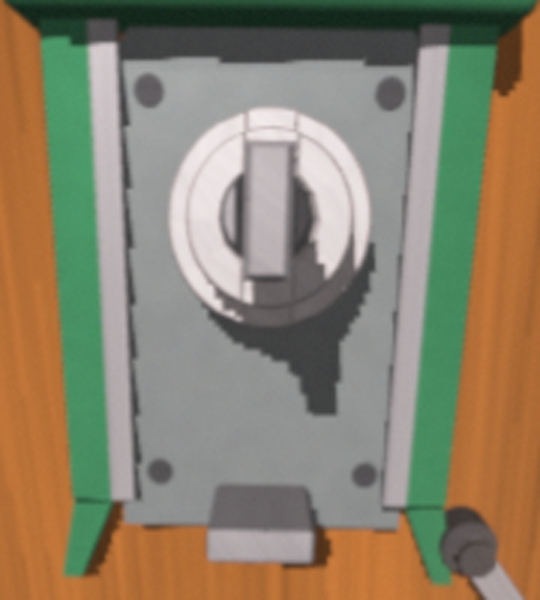

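```bash

T='from h import *
print(tilt());to(537,72,58,87.45)'
python3 -m pendant '[[-20,0.5,0,0,1],[-20,0.5,0,0,1],[-5,0,15,0,1],[0,0,25,0,1],[0,0,25,0,1]]'>/dev/null; python3 -c "$T"

```

```text
[-1.8  -7.39]
at [530.2  39.8 100.1] yaw 88.4 | shift [np.float64(32.4), np.float64(5.9), np.float64(42.1)] twist 1.0
```

```bash

T='from h import *
print(tilt());to(537,72,58,87.45)'
python3 -m pendant '[[8,2,12,0,1],[8,2,12,0,1],[8,1,12,0,1],[6,1,6,0,1],[0,0,0,0,1]]'; python3 -c "$T"

```

```text
time_s: 66.55
eef_pos: [534.1, 65.3, 48.7]
orientation: [0.716, 0.695, -0.058, 0.033]
contact_force: [-0.8, 0.3, 0.2]
grip_width: 0.4
[-2.11 -7.36]
at [534.1  65.3  48.7] yaw 88.4 | shift [np.float64(6.7), np.float64(2.7), np.float64(-9.3)] twist 1.0
```

```bash

T='from h import *
print(tilt());to(537,85,52,87.45)'
python3 -m pendant '[[6,1,-4,0,1],[6,1,0,0,1],[0,0,0,0,1]]'; python3 -c "$T"
python3 -m pendant '[[4,0,0,0,1],[4,0,0,0,1],[0,0,0,0,1]]'; python3 -c "$T"

```

```text
time_s: 66.92
eef_pos: [538.0, 78.8, 52.7]
orientation: [0.716, 0.695, -0.057, 0.034]
contact_force: [0.3, -1.0, -0.3]
grip_width: 0.3
[-1.93 -7.35]
at [538.   78.8  52.7] yaw 88.4 | shift [np.float64(6.1), np.float64(-1.1), np.float64(0.7)] twist 1.0
time_s: 67.3
eef_pos: [538.0, 81.0, 52.7]
orientation: [0.714, 0.696, -0.061, 0.038]
contact_force: [0.6, 0.1, -0.3]
grip_width: 0.2
[-1.96 -8.03]
at [538.   81.   52.7] yaw 88.6 | shift [np.float64(4.0), np.float64(-1.1), np.float64(0.7)] twist 1.2
```

```bash

T='from h import *
print(tilt());to(537,85,52,87.45)'
python3 -m pendant '[[7,0,0,0,1]]'; 
python3 -m pendant '[[7,0,0,0,1]]'; python3 -c "$T"

```

```text
time_s: 67.42
eef_pos: [537.8, 81.9, 52.8]
orientation: [0.713, 0.697, -0.066, 0.042]
contact_force: [-0.3, -26.7, 7.1]
grip_width: 0.4
time_s: 67.55
eef_pos: [537.8, 81.6, 53.0]
orientation: [0.711, 0.698, -0.072, 0.047]
contact_force: [1.1, -23.0, 4.9]
grip_width: 0.6
[-2.08 -9.54]
at [537.8  81.6  53. ] yaw 89.1 | shift [np.float64(3.4), np.float64(-0.9), np.float64(1.0)] twist 1.7
```

```bash

python3 -m pendant '[[-8,0,0,0,1],[-12,0,0,0,1],[-5,5,-20,0,0.5],[0,10,-20,0,0.5],[0,10,-20,0,0.5]]'
python3 -c "
from h import *
print(tilt());to(648,48,140,88)
c,p,d=load('w28');P=cloud(c,d)
m=np.zeros(d.shape,bool);m[160:240,310:372]=1
for z in(64,30,):
    k=m&(abs(P[...,2]-z)<3);print(z,k.sum(),np.nanmean(P[k],0),np.nanmin(P[k],0),np.nanmax(P[k],0))
k=m&(P[...,2]>36);print(np.nanmean(P[k],0))
"
```

```text
time_s: 68.18
eef_pos: [562.9, 65.9, 115.4]
orientation: [0.712, 0.698, -0.072, 0.044]
contact_force: [0.7, -0.9, 0.7]
grip_width: 27.0
[-2.36 -9.34]
at [562.9  65.9 115.4] yaw 89.0 | shift [np.float64(-16.5), np.float64(85.4), np.float64(-24.6)] twist 1.0
64 150 [642.560485    45.08803725  64.27601827] [635.57090973  37.54612991  61.09695119] [650.5081406   51.56267946  66.17454113]
30 318 [639.96373593  48.51396038  30.7241387 ] [612.29329493   6.93403859  27.13428426] [672.65946596  84.10375525  32.92882047]
[602.61187412  83.69864689 128.83699622]
```

```bash

python3 -m pendant '[[-8,17,-8,0,0.3],[-8,17,-8,0,0.3],[-8,17,-8,0,0.3],[-8,12,0,0,0.3],[0,0,0,0,0.3]]'
python3 -c "
from h import *
print(tilt());to(643,44.5,140,88)
snap('wrist','w29')"
```

```text
time_s: 68.8
eef_pos: [629.2, 37.5, 144.1]
orientation: [0.712, 0.698, -0.069, 0.043]
contact_force: [-1.2, -0.2, -0.6]
grip_width: 65.9
[-2.15 -9.  ]
at [629.2  37.5 144.1] yaw 89.0 | shift [np.float64(7.3), np.float64(13.7), np.float64(4.1)] twist 1.0
```

View pics/w29.png

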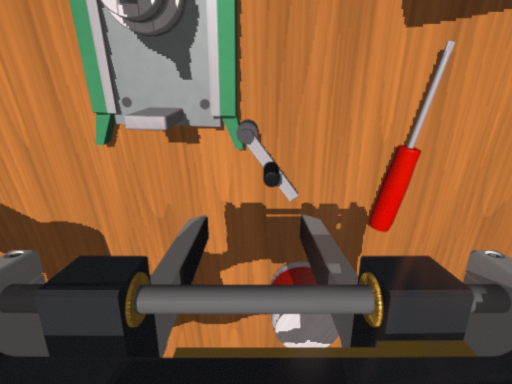

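```bash

python3 -c "
from h import *
c,p,d=load('w29');P=cloud(c,d);crop(p,220,100,320,220,5,'w29c')
m=np.zeros(d.shape,bool);m[120:205,235:300]=1
k=m&(abs(P[...,2]-64)<2.5);q=np.array([onz(c,u,64)[:2] for u in np.argwhere(k)[:,::-1].astype(float)],np.float32);print('knob',cv2.minEnclosingCircle(q))
k=m&(abs(P[...,2]-30)<2.5);q=np.array([onz(c,u,30)[:2] for u in np.argwhere(k)[:,::-1].astype(float)],np.float32);print('bar',cv2.minAreaRect(q))
k=m&(P[...,2]>33)&(P[...,2]<45);k[150:]=0;print(k.sum(),P[k].mean(0),P[k].min(0),P[k].max(0))
"
```

```text
knob ((643.5347900390625, 43.953941345214844), 8.127585411071777)
bar ((642.3487548828125, 45.34151840209961), (12.525232315063477, 92.19788360595703), 35.39976501464844)
161 [619.12038845  77.9207226   34.90143188] [612.41520132  71.02865104  33.40168005] [625.37751716  84.29554671  36.9075703 ]
```

View pics/w29c.png

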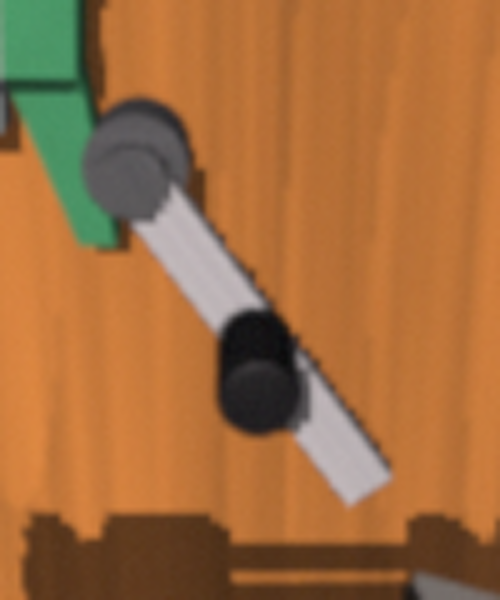

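```bash
cat >> h.py <<'E'
def to(x,y,z,yw=None):
    from scipy.spatial.transform import Rotation as R
    s=arm.sense();p=s["eef_pos"];D=R.from_quat(s["orientation"]).inv().apply(np.array([x,y,z])-p);a=yaw()[1]
    print("at",p.round(1),"yaw",round(a,1),"| shift",D.round(1).tolist(),"F",s["contact_force"].round(1),"g",round(s["grip_width"],1))
E
python3 -c "
from h import *
to(643.5,44,85)"
```

```text
at [628.5  37.8 144. ] yaw 89.0 | shift [15.7, 16.9, 56.7] F [-0.4 -0.1  0.2] g 65.6
```

```bash

python3 -m pendant '[[4,4,14,0,0.6],[4,4,14,0,0.6],[4,4,14,0,0.6],[4,4,14,0,0.6],[0,0,0,0,0.6]]'
python3 -c "
from h import *
to(643.5,44,54);print(tilt())"
```

```text
time_s: 69.47
eef_pos: [640.2, 46.2, 78.9]
orientation: [0.711, 0.698, -0.071, 0.04]
contact_force: [-0.2, -0.6, -0.3]
grip_width: 37.5
at [640.2  46.2  78.9] yaw 89.1 | shift [1.8, 4.4, 24.7] F [-0.2 -0.6 -0.3] g 37.5
[-2.52 -8.95]
```

```bash

python3 -m pendant '[[1,2,9,0,0.6],[1,2,9,0,0.6],[0,1,6,0,0.6],[0,0,0,0,0.6]]'
python3 -c "
from h import *
to(643.5,44,54);print(tilt());snap('wrist','w30')"
```

```text
time_s: 69.97
eef_pos: [644.9, 44.1, 53.6]
orientation: [0.711, 0.698, -0.07, 0.041]
contact_force: [-1.3, 0.4, -0.3]
grip_width: 37.3
at [644.9  44.1  53.6] yaw 89.1 | shift [-0.2, -1.5, -0.3] F [-1.3  0.4 -0.3] g 37.3
[-2.46 -8.96]
```

View pics/w30.png

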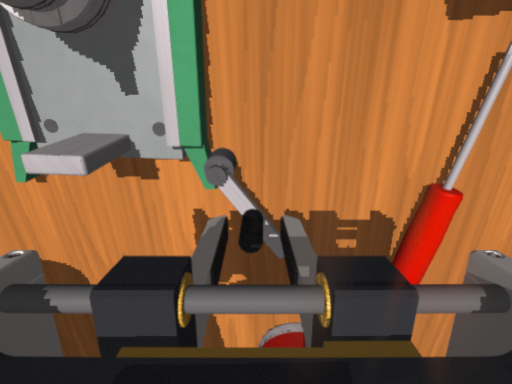

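```bash

python3 -m pendant '[[0,-1.3,0,0,1],[0,0,0,0,1],[0,0,0,0,1],[0,0,0,0,1]]'
python3 -c "
from h import *
to(630,37.3,54)"
python3 -m pendant '[[-3.5,-7,0,0,1],[-2.5,-7,0,0,1],[0,0,0,0,1]]'
python3 -c "
from h import *
to(615.4,36.1,54)"
```

```text
time_s: 70.53
eef_pos: [643.7, 44.4, 54.7]
orientation: [0.712, 0.698, -0.07, 0.041]
contact_force: [-0.3, -1.1, -2.1]
grip_width: 15.3
at [643.7  44.4  54.7] yaw 89.1 | shift [-7.1, -13.5, 2.4] F [-0.3 -1.1 -2.1] g 15.3
time_s: 70.9
eef_pos: [637.5, 40.2, 54.8]
orientation: [0.712, 0.698, -0.062, 0.046]
contact_force: [-1.8, 2.0, 1.8]
grip_width: 15.4
at [637.5  40.2  54.8] yaw 88.9 | shift [-4.4, -22.0, 1.9] F [-1.8  2.   1.8] g 15.4
```

```bash

python3 -m pendant '[[-3,-11,0.5,0,1],[-2,-12,0.5,0,1],[0,-6,0,0,1]]'
python3 -c "
from h import *
to(608,37.4,54);print(tilt())"

```

```text
time_s: 71.28
eef_pos: [618.8, 35.4, 55.0]
orientation: [0.712, 0.698, -0.053, 0.054]
contact_force: [6.6, -0.9, -8.3]
grip_width: 15.1
at [618.8  35.4  55. ] yaw 88.8 | shift [1.9, -10.9, 0.7] F [ 6.6 -0.9 -8.3] g 15.1
[-0.03 -8.63]
```

```bash

python3 -m pendant '[[1.5,-8,0.3,0,1],[3,-8,0.3,0,1],[4,-8,0.3,0,1]]'
python3 -c "
from h import *
to(592.1,45.7,54);print(tilt())"

```

```text
time_s: 71.65
eef_pos: [603.2, 36.2, 54.7]
orientation: [0.711, 0.699, -0.051, 0.065]
contact_force: [5.3, -7.8, -2.6]
grip_width: 15.4
at [603.2  36.2  54.7] yaw 89.0 | shift [9.3, -11.2, -1.0] F [ 5.3 -7.8 -2.6] g 15.4
[ 1.   -9.38]
```

```bash

python3 -m pendant '[[7,-7,0,0,1],[7,-7,0,0,1],[0,0,0,0,1]]'
python3 -c "
from h import *
to(581.5,59,54);print(tilt())"

```

```text
time_s: 72.03
eef_pos: [592.8, 43.9, 54.8]
orientation: [0.71, 0.699, -0.052, 0.071]
contact_force: [2.3, 3.8, -6.6]
grip_width: 15.5
at [592.8  43.9  54.8] yaw 89.0 | shift [14.8, -11.5, -2.1] F [ 2.3  3.8 -6.6] g 15.5
[ 1.48 -9.96]
```

```bash

python3 -m pendant '[[9,-7,-1,0,1],[9,-6,-1,0,1],[0,0,0,0,1]]'
python3 -c "
from h import *
to(577.7,70.6,54);print(tilt())"
python3 -m pendant '[[10,-4,-1,0,1],[9,-3,-1,0,1],[0,0,0,0,1]]'
python3 -c "
from h import *
to(577.1,79.7,54);print(tilt())"

```

```text
time_s: 72.4
eef_pos: [582.6, 58.2, 54.8]
orientation: [0.709, 0.7, -0.053, 0.076]
contact_force: [2.0, 2.9, -4.7]
grip_width: 15.6
at [582.6  58.2  54.8] yaw 89.1 | shift [12.2, -5.1, -1.6] F [ 2.   2.9 -4.7] g 15.6
[  1.81 -10.37]
time_s: 72.78
eef_pos: [577.5, 74.1, 54.8]
orientation: [0.708, 0.7, -0.054, 0.079]
contact_force: [3.3, 2.5, -3.0]
grip_width: 15.4
at [577.5  74.1  54.8] yaw 89.2 | shift [5.7, -0.4, -0.3] F [ 3.3  2.5 -3. ] g 15.4
[  2.   -10.77]
```

```bash

python3 -m pendant '[[6,0,-0.5,0,1],[5,0,-0.5,0,1]]'
python3 -m pendant '[[5,0,-0.5,0,1]]'
python3 -m pendant '[[5,0,-0.5,0,1]]'
python3 -c "
from h import *
to(577.1,79.7,54);print(tilt());snap('wrist','w31')"

```

```text
time_s: 73.03
eef_pos: [576.6, 81.7, 54.6]
orientation: [0.707, 0.7, -0.057, 0.081]
contact_force: [2.9, -7.5, -0.2]
grip_width: 15.3
time_s: 73.15
eef_pos: [576.5, 85.1, 54.6]
orientation: [0.707, 0.7, -0.059, 0.082]
contact_force: [2.9, -5.1, -0.2]
grip_width: 15.1
time_s: 73.28
eef_pos: [576.6, 87.1, 54.5]
orientation: [0.706, 0.701, -0.061, 0.084]
contact_force: [3.9, -13.3, -3.9]
grip_width: 15.5
at [576.6  87.1  54.5] yaw 89.4 | shift [-7.2, 0.6, 2.0] F [  3.9 -13.3  -3.9] g 15.5
[  1.79 -11.72]
```

View pics/w31.png

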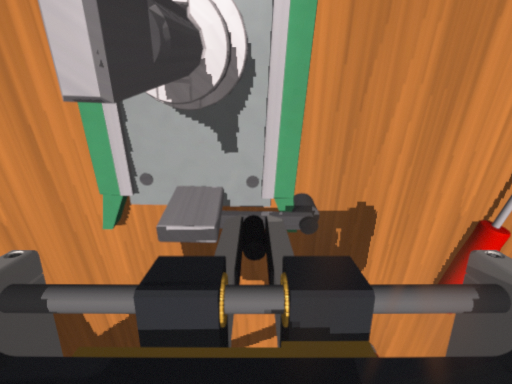

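```bash

python3 -m pendant '[[0,0,0,0,0.77],[0,0,0,0,0.77],[0,0,0,0,0.77]]'
python3 -m pendant '[[-2,0,-8,0,0.77],[-6,0,-15,0,0.77],[-10,0,-20,0,0.77],[-10,0,-20,0,0.6],[0,0,0,0,0.6]]'
python3 -m pendant '[[-15,0,-15,0,0.4],[-15,0,-15,0,0.4],[0,0,0,0,0.4]]'
python3 -c "
from h import *
to(577.1,79.7,54);print(tilt());snap('wrist','w32')"

```

```text
time_s: 73.7
eef_pos: [577.4, 87.1, 54.7]
orientation: [0.706, 0.701, -0.061, 0.085]
contact_force: [2.5, -1.4, -1.3]
grip_width: 21.8
time_s: 74.32
eef_pos: [571.5, 73.0, 127.1]
orientation: [0.706, 0.701, -0.062, 0.082]
contact_force: [0.4, -0.0, -0.4]
grip_width: 36.4
time_s: 74.7
eef_pos: [568.9, 48.1, 164.6]
orientation: [0.706, 0.701, -0.063, 0.082]
contact_force: [0.2, 0.0, 0.7]
grip_width: 56.6
at [568.9  48.1 164.6] yaw 89.4 | shift [53.5, 5.1, 102.0] F [0.2 0.  0.7] g 56.6
[  1.43 -11.68]
```

View pics/w32.png

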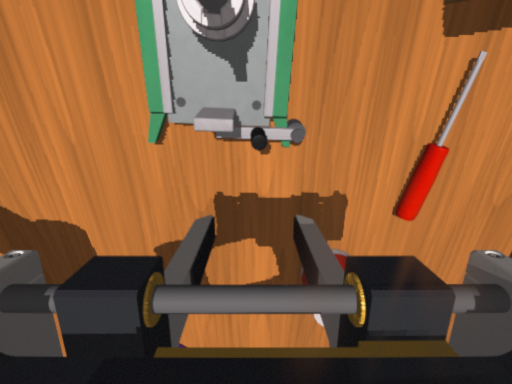

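```bash
cat > lat.py <<'E'
from h import *
import sys
c,p,d=load(sys.argv[1]);P=cloud(c,d)
r0,r1,c0,c1=map(int,sys.argv[2:6])
m=np.zeros(d.shape,bool);m[r0:r1,c0:c1]=1
k=m&(abs(P[...,2]-64)<2.5);q=np.array([onz(c,u,64)[:2] for u in np.argwhere(k)[:,::-1].astype(float)],np.float32);print('knob',len(q),cv2.minEnclosingCircle(q))
k=m&(abs(P[...,2]-30)<2.2)
n,l,st,ce=cv2.connectedComponentsWithStats(k.astype(np.uint8))
for i in range(1,n):
    if st[i,4]>30:
        q=np.array([onz(c,u,30)[:2] for u in np.argwhere(l==i)[:,::-1].astype(float)],np.float32);print('bar',len(q),cv2.minAreaRect(q),cv2.fitLine(q,cv2.DIST_HUBER,0,.01,.01).ravel())
k=m&(P[...,2]>33)&(P[...,2]<38)&(np.arange(512)[None]>c1-35);print('pivot',k.sum(),P[k].min(0),P[k].max(0))
E
python3 lat.py w32 118 155 205 312
```

```text
knob 222 ((561.1631469726562, 89.57402801513672), 26.024051666259766)
bar 303 ((552.8196411132812, 81.0126953125), (11.795440673828125, 39.320430755615234), 89.27864837646484) [9.9289393e-01 1.1900257e-01 5.5325031e+02 8.0004715e+01]
bar 313 ((601.2966918945312, 78.8486557006836), (12.552647590637207, 39.24877166748047), 86.77651977539062) [ 9.9786061e-01 -6.5377176e-02  5.9905194e+02  7.9460709e+01]
pivot 138 [612.2257345   71.35944351  33.22668658] [625.25176882  84.49298551  36.67905138]
```

```bash

python3 -m pendant '[[-4,1,14,0,1],[-2,1,22,0,1],[4,1,22,0,1],[4,1,22,0,1],[2,1,8,0,1]]'
python3 -c "
from h import *
to(577.1,52,50);print(tilt())"

```

```text
time_s: 75.38
eef_pos: [572.7, 33.2, 68.5]
orientation: [0.706, 0.701, -0.066, 0.078]
contact_force: [0.9, 0.9, 0.5]
grip_width: 9.6
at [572.7  33.2  68.5] yaw 89.5 | shift [22.2, 4.0, 14.4] F [0.9 0.9 0.5] g 9.6
[  0.92 -11.66]
```

```bash

python3 -m pendant '[[7,1,5,0,1],[7,1,5,0,1],[7,1,4,0,1],[0,0,0,0,1]]'
python3 -c "
from h import *
to(577.1,64,50);print(tilt())"

```

```text
time_s: 75.88
eef_pos: [576.5, 52.6, 49.0]
orientation: [0.705, 0.701, -0.066, 0.078]
contact_force: [0.4, -0.9, 0.4]
grip_width: 0.3
at [576.5  52.6  49. ] yaw 89.6 | shift [11.0, 0.6, -3.3] F [ 0.4 -0.9  0.4] g 0.3
[  0.9  -11.64]
```

```bash

python3 -m pendant '[[5,0,-1,0,1],[5,0,-1,0,1]]'
python3 -m pendant '[[4,0,0,0,1]]'
python3 -m pendant '[[4,0,0,0,1]]'
python3 -m pendant '[[4,0,0,0,1]]'

```

```text
time_s: 76.12
eef_pos: [576.7, 61.5, 49.8]
orientation: [0.705, 0.702, -0.068, 0.08]
contact_force: [1.6, -11.4, -3.8]
grip_width: 0.6
time_s: 76.25
eef_pos: [576.8, 61.6, 49.7]
orientation: [0.703, 0.703, -0.071, 0.082]
contact_force: [1.6, -14.6, 0.4]
grip_width: 0.5
time_s: 76.38
eef_pos: [576.8, 61.4, 49.7]
orientation: [0.702, 0.703, -0.074, 0.085]
contact_force: [-0.3, -12.3, 1.2]
grip_width: 0.3
time_s: 76.5
eef_pos: [576.8, 61.2, 49.8]
orientation: [0.701, 0.704, -0.077, 0.087]
contact_force: [0.6, -10.8, 1.0]
grip_width: 0.3
```

```bash

python3 -m pendant '[[-12,0,-2,0,1],[-15,0,-10,0,1],[-10,0,-25,0,1],[0,0,-30,0,1],[0,0,-30,0,1]]'
python3 -m pendant '[[-5,0,-20,0,1],[0,0,0,0,1],[0,0,0,0,1]]'
python3 -c "
from h import *
print(tilt(),yaw());snap('wrist','w33');p=snap('scene','s4')[1];crop(p,180,130,440,300,3,'s4c')
snap('top','t4')"

```

```text
time_s: 77.12
eef_pos: [574.5, 45.3, 157.0]
orientation: [0.702, 0.703, -0.077, 0.086]
contact_force: [0.5, 0.6, -0.3]
grip_width: 0.1
time_s: 77.5
eef_pos: [575.6, 45.2, 182.8]
orientation: [0.703, 0.702, -0.073, 0.088]
contact_force: [-0.5, -0.7, -1.1]
grip_width: 0.4
[  1.24 -12.94] (array([575.58869779,  45.16433575, 182.84636484]), np.float64(89.83752748519126))
```

View pics/w33.png

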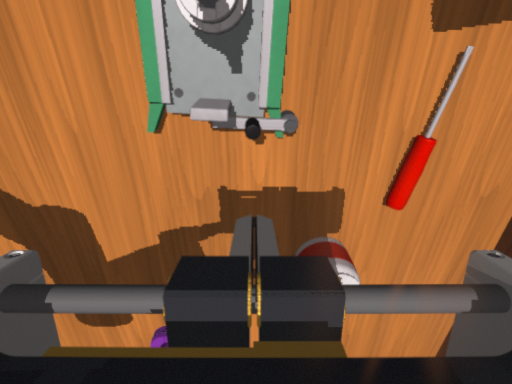

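View pics/s4c.png

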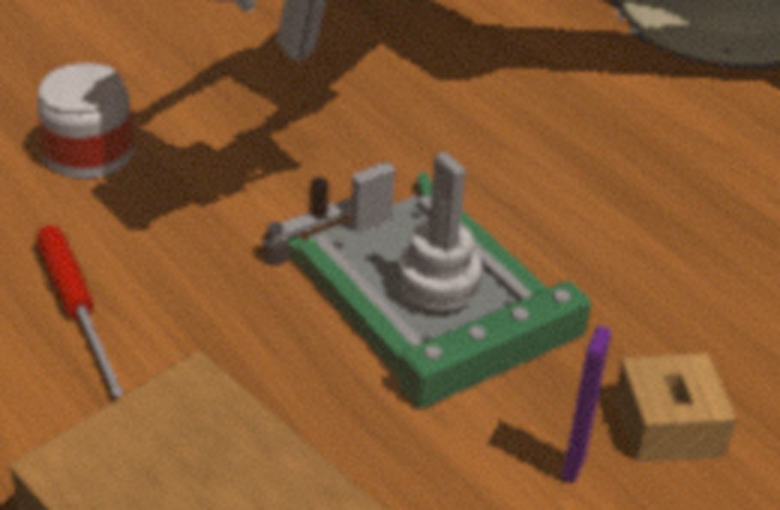

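```bash
python3 lat.py w33 108 145 205 300 | grep bar; python3 - <<'E'
from h import *
c,p,d=load("w28");P=cloud(c,d)
for z in(48,72,146):
    m=(abs(P[...,2]-z)<3);m[:30]=0;m[125:]=0;m[:,:225]=0;m[:,295:]=0;print(z,m.sum(),np.median(P[m][:,2]).round(1))
c,p,d=load("s4");P=cloud(c,d)
for z in(48,72,146):
    m=(abs(P[...,2]-z)<3);m[:170]=0;m[240:]=0;m[:,:310]=0;m[:,345:]=0;print("scene",z,m.sum(),np.median(P[m],0).round(1))
arm.sign_off()
E
```

```text
bar 293 ((553.121337890625, 81.08206939697266), (12.166399002075195, 40.049007415771484), 89.75935363769531) [9.9330813e-01 1.1549437e-01 5.5276904e+02 8.0171898e+01]
bar 283 ((599.62109375, 78.6976547241211), (12.295952796936035, 33.17325210571289), 89.7969970703125) [ 9.9604619e-01 -8.8837184e-02  5.9901385e+02  7.9249252e+01]
48 1286 48.6
72 1604 72.6
146 789 146.4
scene 48 154 [554.6 217.8  47.1]
scene 72 130 [547.4 208.6  70.9]
scene 146 30 [541.9 201.6 145.1]
the job is handed in; nothing more can be done
```

The step pulley is made up, the pallet is home in the dock and the latch is shut. I handed the job in at about 78 s of the 210 s allowed.

- **Key:** I put the bare steel key fully down in the arbor's slot. Its top reads 146.4 mm against 146 expected.
- **Wheels:** Only two were there, the 64 mm and the 48 mm, and I fitted both in that order over the key. Their tops read 48.6 and 72.6 mm against 48 and 72, both flat within about 0.5°.
- **Pallet:** I slid it into the dock, and a final push from behind met about 25 N with no movement. The plate runs right up to the stop face with no measurable gap.
- **Latch:** I swung it shut behind the tab and pressed the knob against its stop with 11–15 N, with no further travel. The bar lies along the dock's x to within about half a degree.

The purple wheel and purple key, the tin and the screwdriver were not touched.

**Disagreements:**
- The scene camera reads every height about 1.3–1.6 mm lower than the wrist camera, within its stated 2 mm.
- The latch was already about 7° past its open stop when I measured it, just before gripping the knob. I don't know whether it started there or was nudged.
- The tool leaned up to 13° during the pushing. That had no visible effect on the result.

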